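# Load the shaker with reagent packs and clamp them

## Robot

A 6-joint arm with a two-finger parallel gripper is mounted at the origin on a cart in front of the work surface, level with it; the furniture and walls round the work are solid. World frame = base frame: x ahead of the robot, y to its left, z up, the work surface at z = 0. Lengths are in mm, angles in rad, forces in N, time in s.
With the tool pointing down it reaches from about 350 to 775 mm from the base axis. Payload 7.3 kg.
Tool frame: the origin (TCP) lies between the finger pads; the fingertips stand 25 mm ahead of it and the grasp point (between the pads) lies 6 mm ahead of it; z points along the fingers, y is the line along which they close (so a half turn about z gives the same grasp; the last joint's range is limited). The gripper opens to 92 mm and grips with 3 to 60 N. Pads are 19 mm wide; open, the fingers measure 130 mm over their backs; the gripper's body (75 mm by 190 mm) begins 47 mm behind the grasp point.
Start: joints at [-0.146, 0.342, 1.524, -0, 1.275, -0.146], TCP at [525.019, 0.019, 225.941] pointing down, gripper open.
Joint ranges: [-2.53, 2.53], [-0.77, 2.02], [0.04, 2.7], [-1, 4.14], [0.28, 2.66], [-3.11, 3.11]. Speed limits (rad/s): [2.57, 2.57, 3.14, 3.14, 3.14, 3.14].

## Interface

Orientations are given as [roll, pitch, yaw] about the fixed x, y, z axes, in that order (R = Rz(yaw) Ry(pitch) Rx(roll)).
In Python, from plant import bot gives the robot as it stands.
- The arm moves only by the tool play_rows, never from a script. Its argument "commands" is a list of rows, each an object of numbers: "x", "y", "z": the shift along the tool's x, y, z in m; "twist": the turn about the tool's z in degrees. In form: [{"x": .., "y": .., "z": .., "twist": ..}, ...]. A call has exactly 8 rows; each row is the pose to reach, as a shift and turn from the pose commanded when the call began, along the tool's axes at that moment; what a row does not reach only later rows make up. A row lasts 1/10 s, in which the tool goes at most 50 mm and 8.59 degrees, less where a joint would pass 70% of its speed; a pose out of reach is approached as far as the arm can. A call with a gripper value outside its range is refused whole. "jaw" is the closure, from 0 (fully open) to 1 (shut), set as the call begins (left out, the last holds). The fingers move at their own pace and stop on an object; the grip force is fixed at half the most. Time passes only in rows, so rows that repeat a pose let the fingers close, or fill a call up. It gives the time, the measured TCP pose, the force, the opening and the grip force at its end, in the units of the state.
- bot.get_obs(): the state, without advancing time (a new reading comes with each control period).
- bot.capture(name): name is "scene" or "side" or "wrist"; returns a dict with "pixels" (480x640x3 uint8, red, green, blue), "fx", "fy", "cx", "cy" (pixels), "eye" and "rotation" of the camera in the world. Camera axes: x right, y down, z forward; pixel columns grow to the right and rows downward; lengths in mm; the calibration is good to about 2 mm. A picture is of the moment at which its call begins. There is no depth.
- bot.close_job(): hands the job in; it is judged then, once.
The state is a dict: "time": time; "joint_positions": joint angles; "dq": joint speeds; "tau": joint torques, N m; "tool_pos": TCP position; "tcp_rot": TCP orientation; "contact_force": force on the tool from outside, world axes, zero at the start; "moment": the same for the moment, N m; "grip_width": finger opening in mm; "finger_force": force on a finger pad.
Only numpy, scipy, OpenCV 4.12 (cv2) and the standard library are available. Lean on these libraries where they do the work, as an engineer would, in place of code of your own. Each camera call takes 0.05 s, during which the arm holds its last target. There are 200 camera calls.

## Task

Finish loading the shaker: stand the three loose reagent packs (two long, one short) upright in the empty bays of its platform so that the back row, along the fixed bar, is three long packs and the front row three short ones, each lined up lengthwise between its guide ribs. Only when all six are in, crank the handle clockwise until the sliding jaw holds the whole block tight against the fixed bar, and let go. Leave the other things on the bench where they are and do not knock any pack over.

Things in the scene. Friction and masses are not known exactly. Their poses are not given: they have to be found in the camera images.
- shaker: Low white shaker, 212 x 222 mm, fixed. Origin on the bench under its middle; x to the back (fixed bar), y left. Mat 70 mm up. Fixed bar: face at x +80 mm, top 128 mm up. Columns at y +58, 0, -58 mm: 32 mm channels along x between 4 mm ribs; each has a back and a front bay. Clamped, long packs are centred at x +50, short at -2 mm. Filled at the start: back right, front left, front middle.
- bay_back_left (a point): Point on the mat (70 mm above the bench), a good middle for a long pack before clamping: shaker x +42, y +58 mm. Empty at the start. Same axes as the shaker.
- bay_back_middle (a point): The same for the back middle bay: shaker x +42, y 0 mm. Empty at the start.
- bay_front_right (a point): The same for a short pack in the front right bay: shaker x -18, y -58 mm. Empty at the start.
- jaw_face (a point): Middle of the rubber face of the sliding jaw (plate 186 mm wide, top 128 mm above the bench), which faces the front row; at the start it stands open, 32 to 40 mm short of clamping.
- clamp_jaw (a joint): Travel of the jaw's carriage to the back in m: 0 fully open (jaw face at shaker x -64 mm); 0.040 when the jaw meets a properly packed grid. The jaw plate is backed by springs, which give 1 mm per 2.5 N, at most 6 mm, so the carriage goes on past 0.040 as the grip tightens: 0.042 to 0.046 is tight.
- clamp_crank (a joint): Crank angle, rad, growing clockwise from above; starts at 0 to 0.5. Upright axis at shaker x 0, y -138 mm; the 45 mm arm points at (-0.23 - angle) rad from shaker +x towards +y, so it swings round the outside. Drives the jaw 15 mm per rad: meets the packs near 2.67; 0.2 to 0.35 rad more is tight; stop at 3.4. Takes about 3 N at the handle to turn, 6 N when tight; stays where left.
- crank_grip (a point): Middle of the grip of the crank handle: an upright black sleeve of 18 mm diameter, 41 mm tall (113 to 154 mm above the bench), spinning freely on its pin, so the hand need not turn. The arm lies below it, its top 110 mm above the bench.
- file_rack: Steel file rack, fixed: four upright plates 50 mm long (its x), 56 mm tall, 32 mm apart: three slots 29.5 mm wide, open at the top and both ends; base 3 mm thick. Origin on the bench under its middle; slots along x at y -32, 0, +32 mm. A long pack in one slot sticks out 5 mm at both ends; its flat sides cannot be reached there.
- long_racked_mid (a point): Long two-chamber reagent pack, white with two grey caps: 60 mm long (x), 24 mm thick (y), 72 mm tall with caps (body to 58 mm), 90 g; to be loaded. Point at its centre, 36 mm above its foot. Stands in the file rack. Either end may face either way.
- long_bench_mid (a point): A long pack like that, standing free on the bench; to be loaded. Centre, 36 mm up.
- short_bench_mid (a point): Short one-chamber reagent pack, white with one grey cap: 44 mm long (x), 24 mm thick (y), 72 mm tall (body to 58 mm), 65 g; standing free on the bench; to be loaded. Centre, 36 mm up.
- long_loaded_mid (a point): Long pack already in the back right bay. Centre, 36 mm up.
- short_loaded_left_mid (a point): Short pack already in the front left bay. Centre, 36 mm up.
- short_loaded_middle_mid (a point): Short pack already in the front middle bay. Centre, 36 mm up.
- oil_bottle: Bystander: brown dropper bottle, 30 mm diameter, 84 mm tall, standing loose between the packs. Origin under its foot.
- stain: Bystander: violet dropper bottle with a pale cap, 33 mm diameter, 98 mm tall, loose. Origin under its foot.
- tally: Bystander: small metal tally counter, 28 x 48 x 50 mm, loose. Origin under its foot.
- carton: Bystander: small carton 46 x 46 x 19 mm, standing on edge in another slot of the file rack, loose. Origin under its middle.
- pen: Bystander: red pen, 145 mm long, 12 mm thick, lying loose. Origin under its middle.
- forceps: Bystander: steel forceps, 129 mm long, 10 mm high, lying loose. Origin under its middle.
Mind the look-alikes: they are no part of the job. Leave any yellow look-alike of the part that bears short_loaded_middle_mid alone.

How it is judged (in metres and radians):
On the way, in this order (a step that is already met when the one before it is completed fails the run):
1. All six packs stand in their bays, long ones in the back row and short ones in the front row, with the jaw still open (x of long_loaded_mid in the frame of shaker between 0.033 and 0.0535 m and y of long_loaded_mid in the frame of shaker between -0.0645 and -0.0515 m and z of long_loaded_mid in the frame of shaker between 0.101 and 0.111 m and angle between each of long_loaded_mid, short_loaded_left_mid, short_loaded_middle_mid, short_bench_mid's own z axis and vertical below 0.08 rad and angle between the x axis of each of long_loaded_mid, short_loaded_left_mid, short_loaded_middle_mid, short_bench_mid and the x axis of shaker, either way round below 0.12 rad and x of short_loaded_left_mid in the frame of shaker between -0.036 and 0.006 m and y of short_loaded_left_mid in the frame of shaker between 0.0515 and 0.0645 m and z of short_loaded_left_mid in the frame of shaker between 0.101 and 0.111 m and x of short_loaded_middle_mid in the frame of shaker between -0.036 and 0.006 m and y of short_loaded_middle_mid in the frame of shaker between -0.0065 and 0.0065 m and z of short_loaded_middle_mid in the frame of shaker between 0.101 and 0.111 m and x of short_bench_mid in the frame of shaker between -0.036 and 0.006 m and y of short_bench_mid in the frame of shaker between -0.0645 and -0.0515 m and z of short_bench_mid in the frame of shaker between 0.101 and 0.111 m and (((x of long_racked_mid in the frame of shaker between 0.033 and 0.0535 m and y of long_racked_mid in the frame of shaker between 0.0515 and 0.0645 m and z of long_racked_mid in the frame of shaker between 0.101 and 0.111 m and angle between long_racked_mid's own z axis and vertical below 0.08 rad and angle between the x axis of long_racked_mid and the x axis of shaker, either way round below 0.12 rad) and (x of long_bench_mid in the frame of shaker between 0.033 and 0.0535 m and y of long_bench_mid in the frame of shaker between -0.0065 and 0.0065 m and z of long_bench_mid in the frame of shaker between 0.101 and 0.111 m and angle between long_bench_mid's own z axis and vertical below 0.08 rad and angle between the x axis of long_bench_mid and the x axis of shaker, either way round below 0.12 rad)) or ((x of long_racked_mid in the frame of shaker between 0.033 and 0.0535 m and y of long_racked_mid in the frame of shaker between -0.0065 and 0.0065 m and z of long_racked_mid in the frame of shaker between 0.101 and 0.111 m and angle between long_racked_mid's own z axis and vertical below 0.08 rad and angle between the x axis of long_racked_mid and the x axis of shaker, either way round below 0.12 rad) and (x of long_bench_mid in the frame of shaker between 0.033 and 0.0535 m and y of long_bench_mid in the frame of shaker between 0.0515 and 0.0645 m and z of long_bench_mid in the frame of shaker between 0.101 and 0.111 m and angle between long_bench_mid's own z axis and vertical below 0.08 rad and angle between the x axis of long_bench_mid and the x axis of shaker, either way round below 0.12 rad))) and value of joint clamp_jaw below 0.03 m), for 0.2 s.
2. The jaw is cranked onto the grid and grips it (x of long_loaded_mid in the frame of shaker between 0.0465 and 0.0535 m and y of long_loaded_mid in the frame of shaker between -0.0645 and -0.0515 m and z of long_loaded_mid in the frame of shaker between 0.101 and 0.111 m and angle between each of long_loaded_mid, short_loaded_left_mid, short_loaded_middle_mid, short_bench_mid's own z axis and vertical below 0.08 rad and angle between the x axis of each of long_loaded_mid, short_loaded_left_mid, short_loaded_middle_mid, short_bench_mid and the x axis of shaker, either way round below 0.12 rad and x of short_loaded_left_mid in the frame of shaker between -0.006 and 0.0025 m and y of short_loaded_left_mid in the frame of shaker between 0.0515 and 0.0645 m and z of short_loaded_left_mid in the frame of shaker between 0.101 and 0.111 m and x of short_loaded_middle_mid in the frame of shaker between -0.006 and 0.0025 m and y of short_loaded_middle_mid in the frame of shaker between -0.0065 and 0.0065 m and z of short_loaded_middle_mid in the frame of shaker between 0.101 and 0.111 m and x of short_bench_mid in the frame of shaker between -0.006 and 0.0025 m and y of short_bench_mid in the frame of shaker between -0.0645 and -0.0515 m and z of short_bench_mid in the frame of shaker between 0.101 and 0.111 m and (((x of long_racked_mid in the frame of shaker between 0.0465 and 0.0535 m and y of long_racked_mid in the frame of shaker between 0.0515 and 0.0645 m and z of long_racked_mid in the frame of shaker between 0.101 and 0.111 m and angle between long_racked_mid's own z axis and vertical below 0.08 rad and angle between the x axis of long_racked_mid and the x axis of shaker, either way round below 0.12 rad) and (x of long_bench_mid in the frame of shaker between 0.0465 and 0.0535 m and y of long_bench_mid in the frame of shaker between -0.0065 and 0.0065 m and z of long_bench_mid in the frame of shaker between 0.101 and 0.111 m and angle between long_bench_mid's own z axis and vertical below 0.08 rad and angle between the x axis of long_bench_mid and the x axis of shaker, either way round below 0.12 rad)) or ((x of long_racked_mid in the frame of shaker between 0.0465 and 0.0535 m and y of long_racked_mid in the frame of shaker between -0.0065 and 0.0065 m and z of long_racked_mid in the frame of shaker between 0.101 and 0.111 m and angle between long_racked_mid's own z axis and vertical below 0.08 rad and angle between the x axis of long_racked_mid and the x axis of shaker, either way round below 0.12 rad) and (x of long_bench_mid in the frame of shaker between 0.0465 and 0.0535 m and y of long_bench_mid in the frame of shaker between 0.0515 and 0.0645 m and z of long_bench_mid in the frame of shaker between 0.101 and 0.111 m and angle between long_bench_mid's own z axis and vertical below 0.08 rad and angle between the x axis of long_bench_mid and the x axis of shaker, either way round below 0.12 rad))) and value of joint clamp_jaw above 0.0405 m), for 0.2 s.
At the end, for the whole second after the job is handed in: At rest, upright (0.08 rad): long packs in the back row (shaker x 46.5 to 53.5 mm), short in front (x -6 to 2.5 mm), each within 6.5 mm and 0.12 rad of its column line; jaw travel 40.5 to 48.5 mm, still pressing each front pack with over 0.6 N (all of step 2 and linear speed of each of long_loaded, long_racked, long_bench, short_loaded_left, short_loaded_middle, short_bench below 0.02 m/s and value of joint clamp_jaw below 0.0485 m and contact force between clamp_jaw and short_loaded_left above 0.6 N and contact force between clamp_jaw and short_loaded_middle above 0.6 N and contact force between clamp_jaw and short_bench above 0.6 N); the robot touches nothing.
It fails at once if a reagent pack is knocked over (tilted by more than 0.7 rad) (angle between any of long_loaded_mid, long_racked_mid, long_bench_mid, short_loaded_left_mid, short_loaded_middle_mid, short_bench_mid's own z axis and vertical above 0.7 rad).
It fails at once if a bottle, the tally counter, the carton in the file rack, the pen or the forceps is moved by more than 25 mm (distance of any of oil_bottle, stain, tally, carton, pen, forceps from where it was at the start of the episode above 0.025 m).
It also fails if it takes over 72 s, if anything falls off the work surface, if the arm or the gripper's body presses on something with over 40 N, if the wrist force passes 120 N, or if a joint passes its speed limit or range.

## Working session

There is one attempt and no reset: what is moved stays moved. The work goes in short steps, Python scripts to look and compute and a tool call to move; the robot and the scene stay as the last step left them, time stands still between calls to the robot, and variables do not carry over. Pictures are saved under pics/ and viewed, at most 10 in all, crops included, and the job is handed in when it is done.

Besides the shell and the picture viewer there is one more tool, called as a command line: name --argument value ..., lists and objects as JSON in quotes. play_rows: Moves the arm, as the interface text tells. Its arguments: {"type":"object","properties":{"commands":{"type":"array"},"jaw":{"type":"number"}},"required":["commands"]}

```bash
mkdir -p pics; ls; cat > h.py <<'E'
import numpy as np, cv2, pickle
from plant import bot
def snap(cam,name):
    c=bot.capture(cam); pickle.dump(c,open(f'pics/{name}.pkl','wb'))
    cv2.imwrite(f'pics/{name}.png',cv2.cvtColor(c['pixels'],cv2.COLOR_RGB2BGR)); return c
def load(name): return pickle.load(open(f'pics/{name}.pkl','rb'))
def ray(c,u,v,z):
    d=np.array(c['rotation'])@np.array([(u-c['cx'])/c['fx'],(v-c['cy'])/c['fy'],1.]); e=np.array(c['eye'])
    return e+d*(z-e[2])/d[2]
def proj(c,p):
    q=np.array(c['rotation']).T@(np.array(p)-np.array(c['eye'])); return np.array([c['fx']*q[0]/q[2]+c['cx'],c['fy']*q[1]/q[2]+c['cy']])
E
python3 - <<'E'
from h import *
np.set_printoptions(precision=3,suppress=True)
for n in ['scene','side','wrist']:
    c=snap(n,n+'0'); print(n,c['eye'],c['rotation'],c['fx'],c['cx'],c['cy'])
o=bot.get_obs(); print(o)
E
```

```text
pics
scene [-458.652  842.23   741.975] [-2.018 -0.02  -2.235] 586.8088219958091 319.4965294868212 244.52852184569193
side [  110.261 -1170.712   877.241] [-2.127 -0.012 -0.345] 538.8583675571231 313.94953453433044 231.15281563019695
wrist [525.853  80.966 384.654] [ 2.84   0.    -0.001] 338.9952382435627 323.5305127531321 240.3980918011221
{'time': 0.15, 'joint_positions': array([-0.146,  0.343,  1.525,  0.   ,  1.275, -0.146]), 'dq': array([-0.002, -0.001, -0.003, -0.001, -0.   , -0.   ]), 'tau': array([  0.001, -43.147, -24.435,   0.072,   0.054,  -0.   ]), 'tool_pos': array([524.694,   0.098, 225.402]), 'tcp_rot': array([-3.14 , -0.   ,  1.571]), 'contact_force': array([0.132, 1.124, 1.239]), 'moment': array([ 0.001, -0.034,  0.012]), 'finger_force': 0.0, 'grip_width': 91.78769409176451}
```

View images.

```bash
cat >> h.py <<'E'
from scipy.spatial.transform import Rotation as Ro
_l=load
def fix(c):
    if np.ndim(c['rotation'])==1: c['rotation']=Ro.from_euler('xyz',c['rotation']).as_matrix()
    return c
def load(name): return fix(_l(name))
_s=snap
def snap(cam,name): return fix(_s(cam,name))
E
```

```text
(no output)
```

View pics/scene0.png

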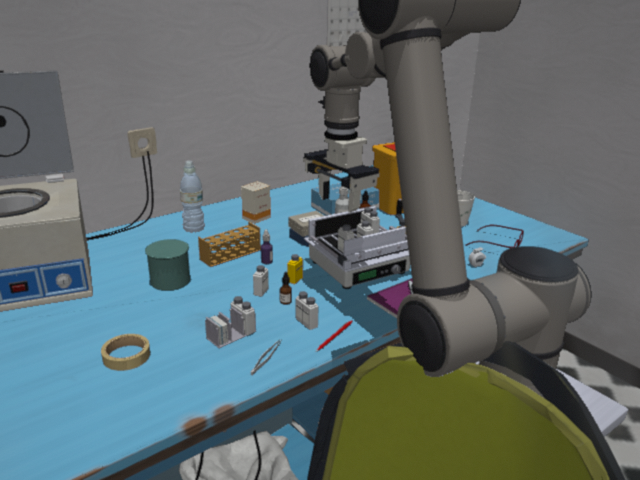

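View pics/side0.png

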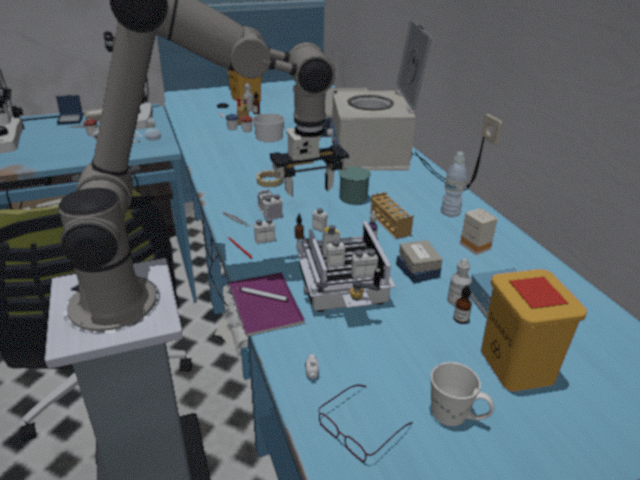

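View pics/wrist0.png

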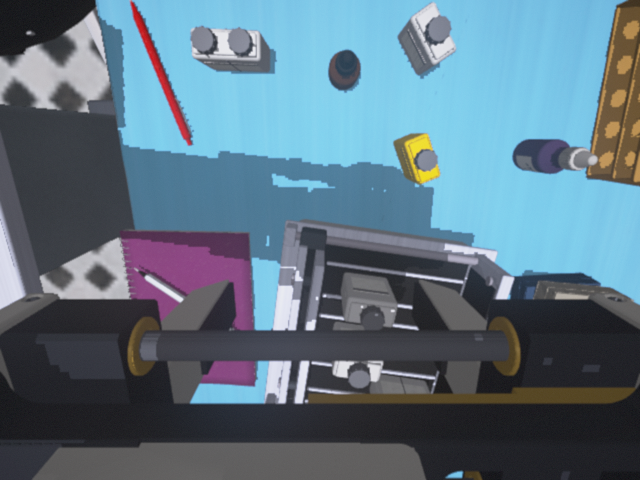

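play_rows --commands '[{"x": 0.02,"y": 0,"z": -0.045,"twist": 0},{"x": 0.04,"y": 0,"z": -0.09,"twist": 0},{"x": 0.06,"y": 0,"z": -0.13,"twist": 0},{"x": 0.06,"y": 0,"z": -0.17,"twist": 0},{"x": 0.06,"y": 0,"z": -0.17,"twist": 0},{"x": 0.06,"y": 0,"z": -0.17,"twist": 0},{"x": 0.06,"y": 0,"z": -0.17,"twist": 0},{"x": 0.06,"y": 0,"z": -0.17,"twist": 0}]' --jaw 0

```text
time: 0.95
tool_pos: [524.6, 59.8, 394.4]
tcp_rot: [-3.139, -0.0, 1.57]
contact_force: [0.6, -0.4, 0.1]
grip_width: 91.8
finger_force: 0.0
```

```bash
python3 - <<'E'
from h import *
c=snap('wrist','w1'); print(c['eye'],bot.get_obs()['tool_pos'])
i=cv2.imread('pics/w1.png'); cv2.imwrite('pics/w1c.png',cv2.resize(i[0:400,80:613],(800,600),interpolation=cv2.INTER_CUBIC))
E
```

```text
[526.13656372 140.71123322 553.68883041] [524.71316401  59.79144108 394.59660953]
```

View pics/w1c.png

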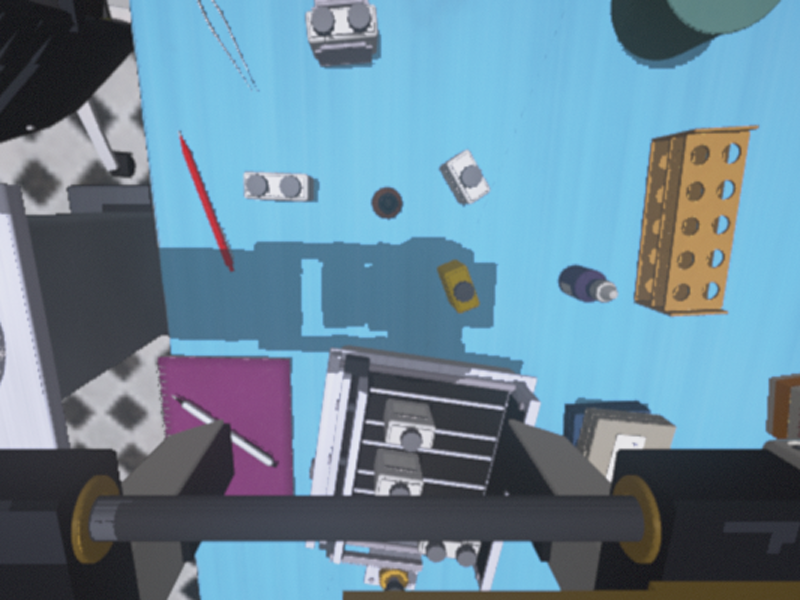

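```bash
python3 - <<'E'
from h import *
np.set_printoptions(precision=1,suppress=True)
c=load('w1')
def P(u,v,z): return ray(c,80+u/1.5,v/1.5,z)
for n,u,v,z in [('Lb1',257,185,72),('Lb2',290,186,72),('Lr1',323,20,75),('Lr2',358,17,75),('Sb',471,177,72),('oil',387,202,84),('sl',411,439,142),('sm',400,493,142),('ll1',436,549,142),('ll2',465,555,142),('cr',395,578,154),
 ('ribA0',390,388,72),('ribA1',505,408,72),('rib2a',365,422,72),('rib2b',495,442,72),('barTL',535,378,128)]: print(n,P(u,v,z))
a=P(436,549,142);b=P(465,555,142);print(np.arctan2(*(b-a)[1::-1]), np.linalg.norm(a-b))
E
```

```text
Lb1 [428.1 155.6  72. ]
Lb2 [457.6 154.7  72. ]
Lr1 [490.8 282.7  75. ]
Lr2 [519.4 284.8  75. ]
Sb [619.4 162.   72. ]
oil [544.3 140.9  84. ]
sl [565.7 -60.7 142. ]
sm [ 556.9 -115.5  142. ]
ll1 [ 592.6 -176.7  142. ]
ll2 [ 620.7 -183.5  142. ]
cr [ 553. -200.  154.]
ribA0 [549.8 -38.3  72. ]
ribA1 [667.5 -60.1  72. ]
rib2a [524.5 -75.6  72. ]
rib2b [660.1 -98.4  72. ]
barTL [675.3  -8.1 128. ]
-0.2378762473036162 28.981001463484752
```

play_rows --commands '[{"x": 0.045,"y": 0,"z": 0.01,"twist": 0},{"x": 0.09,"y": -0.01,"z": 0.03,"twist": 0},{"x": 0.13,"y": -0.02,"z": 0.055,"twist": 0},{"x": 0.16,"y": -0.02,"z": 0.09,"twist": 0},{"x": 0.19,"y": -0.02,"z": 0.12,"twist": 0},{"x": 0.2,"y": -0.02,"z": 0.15,"twist": 0},{"x": 0.2,"y": -0.02,"z": 0.15,"twist": 0},{"x": 0.2,"y": -0.02,"z": 0.15,"twist": 0}]'

```text
time: 1.8
tool_pos: [505.0, 259.6, 245.9]
tcp_rot: [-3.14, 0.001, 1.571]
contact_force: [0.3, 0.0, 0.5]
grip_width: 91.6
finger_force: 0.0
```

```bash
python3 - <<'E'
from h import *
np.set_printoptions(precision=1,suppress=True)
c=snap('wrist','w2'); print(c['eye'],bot.get_obs()['tool_pos'])
i=load('wrist0')['pixels']; print(i[40,204],i[41,240],i[30,438],i[55,230],i[50,425])
p=c['pixels']
for q in [(490.8,282.7,75),(519.4,284.8,75)]: print(proj(c,q))
cv2.imwrite('pics/w2c.png',cv2.resize(cv2.imread('pics/w2.png')[60:360,150:550],(800,600),interpolation=cv2.INTER_CUBIC))
E
```

```text
[506.1 340.7 405.2] [505.7 259.5 247.2]
[133 135 148] [137 140 154] [129 133 148] [173 174 182] [135 137 147]
[308.  196.4]
[337.2 194.3]
```

View pics/w2c.png

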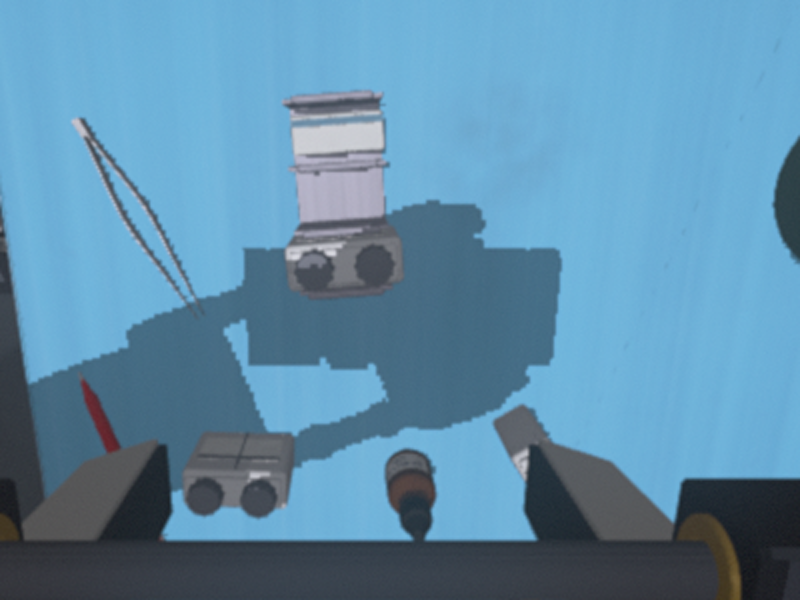

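```bash
python3 - <<'E'
from h import *
np.set_printoptions(precision=1,suppress=True)
c=load('w2')
P=lambda u,v,z: ray(c,150+u/2,60+v/2,z)
a,b=P(315,270,75),P(376,266,75);print(a,b,(a+b)/2,np.arctan2(*(b-a)[1::-1]))
print('ends',P(287,262,61),P(403,258,61),'plates',P(285,101,56),P(384,94,56))
print('forceps',P(200,312,5),P(80,120,5))
print('Lb',P(206,496,72),P(260,497,72))
E
```

```text
[490.3 284.1  75. ] [520.2 286.   75. ] [505.3 285.1  75. ] 0.06493373398544515
ends [475.5 285.8  61. ] [534.4 287.8  61. ] plates [476.2 362.8  56. ] [523.9 365.9  56. ]
forceps [417.  246.6   5. ] [357.4 356.2   5. ]
Lb [428.5 158.8  72. ] [458.1 158.2  72. ]
```

play_rows --commands '[{"x": 0.0255,"y": 0,"z": 0.03,"twist": -3.7},{"x": 0.0255,"y": 0,"z": 0.07,"twist": -3.7},{"x": 0.0255,"y": 0,"z": 0.11,"twist": -3.7},{"x": 0.0255,"y": 0,"z": 0.145,"twist": -3.7},{"x": 0.0255,"y": 0,"z": 0.175,"twist": -3.7},{"x": 0.0255,"y": 0,"z": 0.194,"twist": -3.7},{"x": 0.0255,"y": 0,"z": 0.194,"twist": -3.7},{"x": 0.0255,"y": 0,"z": 0.194,"twist": -3.7}]' --jaw 0.17

```text
time: 2.65
tool_pos: [506.6, 285.3, 53.8]
tcp_rot: [3.139, -0.001, 1.634]
contact_force: [0.5, 0.3, 0.6]
grip_width: 76.0
finger_force: 0.0
```

play_rows --commands '[{"x": 0,"y": 0,"z": 0,"twist": 0},{"x": 0,"y": 0,"z": 0,"twist": 0},{"x": 0,"y": 0,"z": 0,"twist": 0},{"x": 0,"y": 0,"z": 0,"twist": 0},{"x": 0,"y": 0,"z": 0,"twist": 0},{"x": 0,"y": 0,"z": 0,"twist": 0},{"x": 0,"y": 0,"z": -0.005,"twist": 0},{"x": 0,"y": 0,"z": -0.01,"twist": 0}]' --jaw 1

```text
time: 3.45
tool_pos: [504.9, 285.5, 62.3]
tcp_rot: [-3.142, 0.0, 1.635]
contact_force: [-0.3, -0.8, -0.3]
grip_width: 59.2
finger_force: 30.0
```

play_rows --commands '[{"x": 0,"y": 0,"z": -0.045,"twist": 0},{"x": 0,"y": 0,"z": -0.09,"twist": 0},{"x": -0.035,"y": -0.004,"z": -0.09,"twist": 1},{"x": -0.075,"y": -0.009,"z": -0.09,"twist": 2},{"x": -0.115,"y": -0.013,"z": -0.09,"twist": 3.7},{"x": -0.155,"y": -0.018,"z": -0.09,"twist": 3.7},{"x": -0.18,"y": -0.022,"z": -0.09,"twist": 3.7},{"x": -0.1895,"y": -0.022,"z": -0.09,"twist": 3.7}]'

```text
time: 4.25
tool_pos: [495.0, 92.9, 152.3]
tcp_rot: [3.142, 0.0, 1.568]
contact_force: [-0.7, -0.1, -0.1]
grip_width: 59.7
finger_force: 30.0
```

play_rows --commands '[{"x": 0,"y": 0,"z": 0.02,"twist": 0},{"x": 0,"y": 0,"z": 0.05,"twist": 0},{"x": 0,"y": 0,"z": 0.075,"twist": 0},{"x": 0,"y": 0,"z": 0.09,"twist": 0},{"x": 0,"y": 0,"z": 0.097,"twist": 0},{"x": 0,"y": 0,"z": 0.1,"twist": 0},{"x": 0,"y": 0,"z": 0.1,"twist": 0},{"x": 0,"y": 0,"z": 0.1,"twist": 0}]'

```text
time: 5.05
tool_pos: [495.9, 95.2, 52.7]
tcp_rot: [3.14, -0.0, 1.571]
contact_force: [-1.2, -0.2, -0.8]
grip_width: 59.6
finger_force: 30.0
```

play_rows --commands '[{"x": 0,"y": 0,"z": 0.0015,"twist": 0},{"x": 0,"y": 0,"z": 0.0015,"twist": 0},{"x": 0,"y": 0,"z": 0.0015,"twist": 0},{"x": 0,"y": 0,"z": 0.0015,"twist": 0},{"x": 0,"y": 0,"z": 0.0015,"twist": 0},{"x": 0,"y": 0,"z": 0.0015,"twist": 0},{"x": 0,"y": 0,"z": 0.0015,"twist": 0},{"x": 0,"y": 0,"z": 0.0015,"twist": 0}]'

```text
time: 5.85
tool_pos: [495.3, 95.0, 50.4]
tcp_rot: [3.142, 0.0, 1.571]
contact_force: [-0.5, -0.5, -0.6]
grip_width: 59.4
finger_force: 30.0
```

play_rows --commands '[{"x": 0,"y": 0,"z": 0,"twist": 0},{"x": 0,"y": 0,"z": 0,"twist": 0},{"x": 0,"y": 0,"z": 0,"twist": 0},{"x": 0,"y": 0,"z": -0.02,"twist": 0},{"x": 0,"y": 0,"z": -0.05,"twist": 0},{"x": 0,"y": 0,"z": -0.08,"twist": -8},{"x": 0,"y": 0,"z": -0.1,"twist": -16},{"x": 0,"y": 0,"z": -0.11,"twist": -24}]' --jaw 0.17

```text
time: 6.65
tool_pos: [496.2, 95.1, 162.6]
tcp_rot: [3.138, 0.001, 1.996]
contact_force: [-0.9, 0.9, 0.1]
grip_width: 76.5
finger_force: 0.0
```

play_rows --commands '[{"x": 0,"y": 0,"z": -0.01,"twist": -8.5},{"x": 0,"y": 0,"z": -0.02,"twist": -17},{"x": 0,"y": 0,"z": -0.02,"twist": -25.5},{"x": 0,"y": 0,"z": -0.02,"twist": -34},{"x": 0,"y": 0,"z": -0.02,"twist": -42.5},{"x": 0,"y": 0,"z": -0.02,"twist": -51},{"x": 0,"y": 0,"z": -0.02,"twist": -59},{"x": 0,"y": 0,"z": -0.02,"twist": -66}]'

```text
time: 7.45
tool_pos: [495.2, 95.0, 180.4]
tcp_rot: [-3.142, 0.0, -3.136]
contact_force: [-1.2, -0.3, -0.6]
grip_width: 75.8
finger_force: 0.0
```

```bash
python3 - <<'E'
from h import *
np.set_printoptions(precision=2,suppress=True)
c=snap('wrist','w3'); print(c['eye'],bot.get_obs()['tool_pos'],bot.get_obs()['tcp_rot'],bot.get_obs()['joint_positions'])
for q in [(480,95,72),(510,95,72)]: print(proj(c,q))
E
```

```text
[415.31  94.57 339.76] [495.23  94.98 180.43] [-3.14  0.   -3.13] [ 0.04  0.35  1.65 -0.    1.14 -1.54]
[323.53 217.83]
[323.36 252.74]
```

View pics/w3.png

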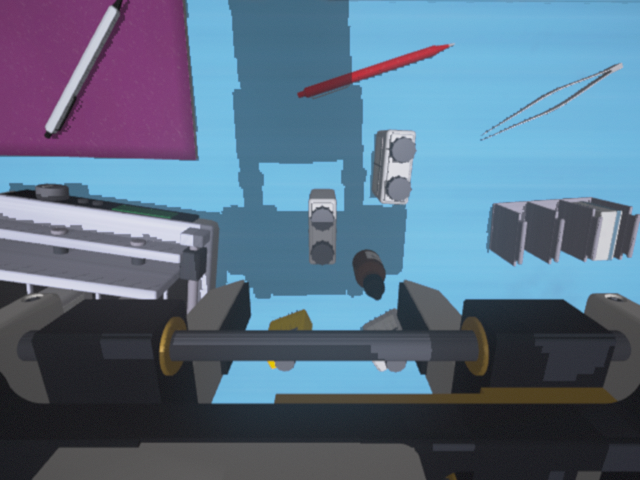

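```bash
python3 - <<'E'
from h import *
np.set_printoptions(precision=1,suppress=True)
c=load('w3')
for u,v,z in [(216,220,100),(216,220,70),(205,245,128),(205,245,110),(205,270,110)]: print('w3',u,v,z,ray(c,u,v,z))
a,b=ray(c,402,149,72),ray(c,397,188,72); print(a,b,(a+b)/2,np.arctan2(*(b-a)[1::-1]))
print(ray(c,322,217,72),ray(c,322,252,72))
c=load('w1')
P=lambda u,v,z: ray(c,80+u/1.5,v/1.5,z)
for u,v,z in [(332,350,100),(332,350,70),(537,378,128),(537,378,100)]: print('w1',P(u,v,z))
E
```

```text
w3 216 220 100 [475.2  16.8 100. ]
w3 216 220 70 [482.7   7.   70. ]
w3 205 245 128 [485.1  17.1 128. ]
w3 205 245 110 [491.1  10.5 110. ]
w3 205 270 110 [510.3   8.6 110. ]
[425.8 154.7  72. ] [455.6 152.9  72. ] [440.7 153.8  72. ] -0.05887941107564207
[479.3  93.8  72. ] [509.4  93.9  72. ]
w1 [494.1   9.7 100. ]
w1 [491.9   1.1  70. ]
w1 [677.1  -8.1 128. ]
w1 [687.  -17.9 100. ]
```

play_rows --commands '[{"x": 0,"y": 0,"z": 0.03,"twist": 0},{"x": 0,"y": 0,"z": 0.065,"twist": 0},{"x": 0,"y": 0,"z": 0.095,"twist": 0},{"x": 0,"y": 0,"z": 0.115,"twist": 0},{"x": 0,"y": 0,"z": 0.126,"twist": 0},{"x": 0,"y": 0,"z": 0.126,"twist": 0},{"x": 0,"y": 0,"z": 0.126,"twist": 0},{"x": 0,"y": 0,"z": 0.126,"twist": 0}]' --jaw 0.35

```text
time: 8.3
tool_pos: [496.2, 95.0, 55.6]
tcp_rot: [3.142, 0.002, 3.141]
contact_force: [0.5, -0.4, 0.6]
grip_width: 60.0
finger_force: 0.0
```

play_rows --commands '[{"x": 0,"y": 0,"z": 0,"twist": 0},{"x": 0,"y": 0,"z": 0,"twist": 0},{"x": 0,"y": 0,"z": 0,"twist": 0},{"x": 0,"y": 0,"z": 0,"twist": 0},{"x": 0,"y": 0,"z": 0,"twist": 0},{"x": 0,"y": 0,"z": 0,"twist": 0},{"x": 0,"y": 0,"z": 0,"twist": 0},{"x": 0,"y": 0,"z": -0.005,"twist": 0}]' --jaw 1

```text
time: 9.1
tool_pos: [494.8, 95.0, 59.0]
tcp_rot: [-3.142, -0.001, 3.142]
contact_force: [-0.5, -0.3, -0.9]
grip_width: 22.8
finger_force: 30.0
```

play_rows --commands '[{"x": 0,"y": 0,"z": -0.045,"twist": 0},{"x": 0,"y": 0,"z": -0.09,"twist": 0},{"x": 0,"y": 0,"z": -0.13,"twist": 3},{"x": -0.02,"y": -0.02,"z": -0.17,"twist": 9.7},{"x": -0.05,"y": -0.05,"z": -0.2,"twist": 9.7},{"x": -0.08,"y": -0.085,"z": -0.22,"twist": 9.7},{"x": -0.1,"y": -0.12,"z": -0.24,"twist": 9.7},{"x": -0.105,"y": -0.155,"z": -0.24,"twist": 9.7}]'

```text
time: 9.9
tool_pos: [602.7, -61.8, 302.3]
tcp_rot: [-3.141, 0.006, 2.973]
contact_force: [0.7, 0.4, -0.4]
grip_width: 22.9
finger_force: 30.0
```

```bash
python3 - <<'E'
from h import *
np.set_printoptions(precision=2,suppress=True)
c=snap('wrist','w4'); print(c['eye'],bot.get_obs()['tool_pos'],bot.get_obs()['tcp_rot'])
i=cv2.imread('pics/w4.png'); cv2.imwrite('pics/w4c.png',cv2.resize(i[40:400,140:620],(800,600),interpolation=cv2.INTER_CUBIC))
E
```

```text
[522.99 -47.99 461.16] [601.85 -67.18 300.27] [-3.14  0.    2.97]
```

View pics/w4c.png

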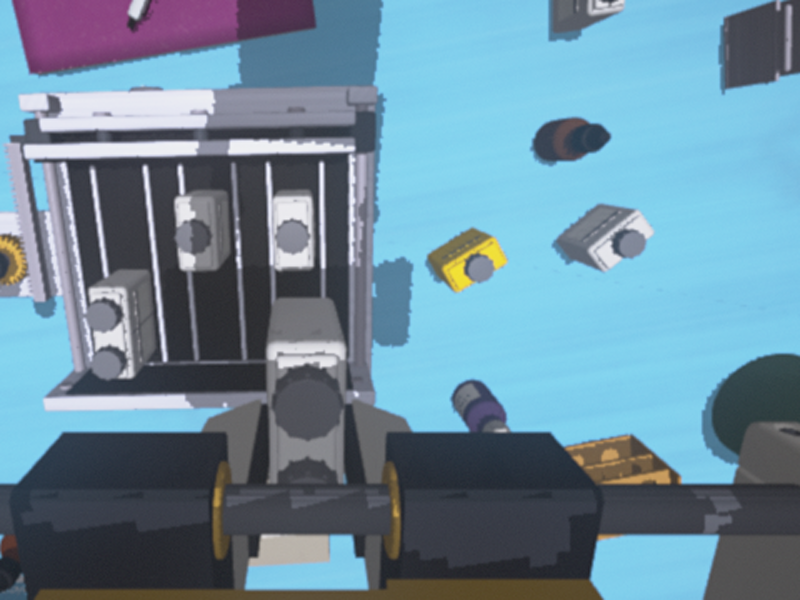

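```bash
python3 - <<'E'
from h import *
np.set_printoptions(precision=1,suppress=True)
c=load('w4')
P=lambda u,v,z: ray(c,140+u*.6,40+v*.6,z)
R=lambda th: np.array([[np.cos(th),-np.sin(th)],[np.sin(th),np.cos(th)]])
th=-0.17
for z in (70,74,80):
  print(z)
  for t in [(93,168),(147,168),(182,168),(234,165),(269,165),(322,165),(147,168),(166,360),(182,168),(195,360),(234,165),(244,360)]:
    p=P(*t,z)[:2]; print(t,p,'rot',R(th).T@p)
for t in [(155,362,70),(262,362,70),(60,398,128),(260,393,128),(25,150,128),(350,148,128),(105,315,142),(107,362,142),(192,238,142),(292,237,142)]: p=P(*t)[:2]; print(t,p,R(th).T@p)
E
```

```text
70
(93, 168) [ 508.1 -188.8] rot [ 532.7 -100.1]
(147, 168) [ 514.2 -153.4] rot [532.7 -64.2]
(182, 168) [ 518.1 -130.5] rot [532.7 -40.9]
(234, 165) [522.1 -96. ] rot [530.8  -6.3]
(269, 165) [526.  -73.2] rot [530.8  16.9]
(322, 165) [532.  -38.5] rot [530.8  52. ]
(147, 168) [ 514.2 -153.4] rot [532.7 -64.2]
(166, 360) [ 648.5 -174.1] rot [668.6 -61.8]
(182, 168) [ 518.1 -130.5] rot [532.7 -40.9]
(195, 360) [ 652.2 -153. ] rot [668.7 -40.4]
(234, 165) [522.1 -96. ] rot [530.8  -6.3]
(244, 360) [ 658.3 -117.4] rot [668.7  -4.3]
74
(93, 168) [ 508.3 -187.3] rot [532.6 -98.6]
(147, 168) [ 514.3 -152.3] rot [532.6 -63.1]
(182, 168) [ 518.2 -129.6] rot [532.7 -40.1]
(234, 165) [522.1 -95.6] rot [530.8  -5.8]
(269, 165) [526.  -72.9] rot [530.8  17.1]
(322, 165) [531.9 -38.6] rot [530.8  51.9]
(147, 168) [ 514.3 -152.3] rot [532.6 -63.1]
(166, 360) [ 647.3 -172.8] rot [667.2 -60.8]
(182, 168) [ 518.2 -129.6] rot [532.7 -40.1]
(195, 360) [ 650.9 -151.9] rot [667.2 -39.6]
(234, 165) [522.1 -95.6] rot [530.8  -5.8]
(244, 360) [ 656.9 -116.7] rot [667.2  -3.8]
80
(93, 168) [ 508.5 -185.2] r
[... 259 characters left out ...]
.7] rot [532.5 -61.5]
(166, 360) [ 645.3 -170.8] rot [664.9 -59.2]
(182, 168) [ 518.3 -128.4] rot [532.5 -38.8]
(195, 360) [ 648.9 -150.3] rot [664.9 -38.4]
(234, 165) [522.1 -94.8] rot [530.7  -5.1]
(244, 360) [ 654.8 -115.6] rot [665.   -3.1]
(155, 362, 70) [ 648.7 -182.4] [670.2 -70.1]
(262, 362, 70) [ 662.1 -104.6] [670.2   8.9]
(60, 398, 128) [ 643.7 -228.8] [ 673.1 -116.6]
(260, 393, 128) [ 662.  -101.5] [669.7  11.9]
(25, 150, 128) [ 494.5 -202.7] [ 521.7 -116.1]
(350, 148, 128) [524.3 -23. ] [520.6  66. ]
(105, 315, 142) [ 592.  -179.3] [613.8 -76.5]
(107, 362, 142) [ 620.7 -186.2] [643.2 -78.5]
(192, 238, 142) [ 556.8 -118.6] [568.8 -22.7]
(292, 237, 142) [565.8 -63.1] [568.3  33.5]
```

play_rows --commands '[{"x": -0.01,"y": -0.003,"z": 0.01,"twist": 0},{"x": -0.02,"y": -0.007,"z": 0.03,"twist": 0},{"x": -0.0295,"y": -0.007,"z": 0.05,"twist": 0},{"x": -0.0295,"y": -0.007,"z": 0.07,"twist": 0},{"x": -0.0295,"y": -0.007,"z": 0.08,"twist": 0},{"x": -0.0295,"y": -0.007,"z": 0.08,"twist": 0},{"x": -0.0295,"y": -0.007,"z": 0.08,"twist": 0},{"x": -0.0295,"y": -0.007,"z": 0.08,"twist": 0}]'

```text
time: 10.75
tool_pos: [628.7, -71.7, 220.8]
tcp_rot: [-3.142, 0.002, 2.973]
contact_force: [-0.0, -0.6, -0.4]
grip_width: 23.1
finger_force: 30.0
```

```bash
python3 - <<'E'
from h import *
np.set_printoptions(precision=3,suppress=True)
c=snap('wrist','w5'); o=bot.get_obs(); print(c['eye'],o['tool_pos'],o['tcp_rot'])
i=cv2.imread('pics/w5.png'); cv2.imwrite('pics/w5c.png',cv2.resize(i[60:360,140:540],(800,600),interpolation=cv2.INTER_CUBIC))
E
```

```text
[549.567 -57.981 379.93 ] [628.65  -71.757 220.783] [-3.142  0.002  2.973]
```

View pics/w5c.png

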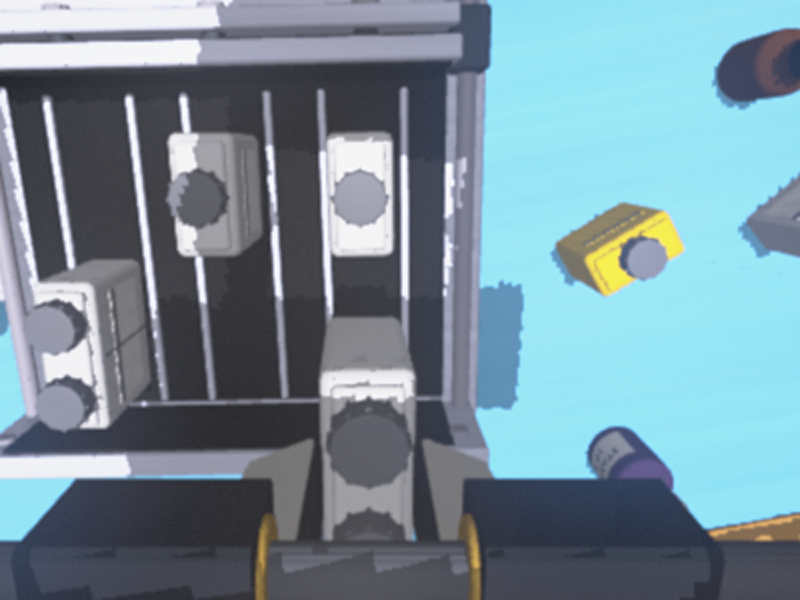

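```bash
python3 - <<'E'
from h import *
np.set_printoptions(precision=1,suppress=True)
c=load('w5'); C=np.array([577.6,-122.5]); th=-0.165
R=np.array([[np.cos(th),-np.sin(th)],[np.sin(th),np.cos(th)]])
def S(u,v,z): return R.T@(ray(c,140+u/2,60+v/2,z)[:2]-C)
for n,t in dict(ribL0=(322,95,72),ribL1=(330,315,72),ribR0=(404,90,72),ribR1=(408,315,72),rm0=(184,95,72),rm1=(212,395,72),rn0=(267,95,72),rn1=(284,395,72),r0=(46,95,72),r0b=(71,265,72),bar=(142,403,70),bar2=(310,401,70),footL=(323,320,166.5),footR=(404,320,166.5),sl=(330,132,128),slr=(392,132,128),slb=(361,255,128),jaw=(200,66,128),jr=(460,60,128)).items(): print(n,S(*t))
print(R.T@(np.array([628.6,-71.7])-C))
E
```

```text
ribL0 [-59.3  40.2]
ribL1 [36.4 41.6]
ribR0 [-61.1  75. ]
ribR1 [36.6 77.9]
rm0 [-59.6 -18.2]
rm1 [ 75.9 -16.4]
rn0 [-59.4  16.9]
rn1 [76.1 18.5]
r0 [-59.9 -76.7]
r0b [ 12.4 -76. ]
bar [ 80.6 -51.4]
bar2 [80.  30.8]
footL [15.2 44.6]
footR [15.3 70.9]
sl [-43.3  46.2]
slr [-43.2  68. ]
slb [ 0.  56.8]
jaw [-64.9   2.1]
jr [-66.4  91.1]
[42.  58.5]
```

play_rows --commands '[{"x": 0.002,"y": 0,"z": 0.02,"twist": 0},{"x": 0.002,"y": 0,"z": 0.045,"twist": 0},{"x": 0.002,"y": 0,"z": 0.065,"twist": 0},{"x": 0.002,"y": 0,"z": 0.08,"twist": 0},{"x": 0.002,"y": 0,"z": 0.09,"twist": 0},{"x": 0.002,"y": 0,"z": 0.095,"twist": 0},{"x": 0.002,"y": 0,"z": 0.095,"twist": 0},{"x": 0.002,"y": 0,"z": 0.0955,"twist": 0}]'

```text
time: 11.6
tool_pos: [626.8, -71.6, 124.9]
tcp_rot: [-3.142, 0.002, 2.972]
contact_force: [-1.3, -0.3, -1.4]
grip_width: 23.1
finger_force: 30.0
```

play_rows --commands '[{"x": 0,"y": 0,"z": 0.0005,"twist": 0},{"x": 0,"y": 0,"z": 0.001,"twist": 0},{"x": 0,"y": 0,"z": 0.001,"twist": 0},{"x": 0,"y": 0,"z": 0.001,"twist": 0},{"x": 0,"y": 0,"z": 0.001,"twist": 0},{"x": 0,"y": 0,"z": 0.001,"twist": 0},{"x": 0,"y": 0,"z": 0.001,"twist": 0},{"x": 0,"y": 0,"z": 0.001,"twist": 0}]'

```text
time: 12.4
tool_pos: [626.9, -71.8, 124.4]
tcp_rot: [-3.141, 0.002, 2.972]
contact_force: [-0.6, -0.7, 5.8]
grip_width: 22.8
finger_force: 30.0
```

play_rows --commands '[{"x": 0,"y": 0,"z": 0,"twist": 0},{"x": 0,"y": 0,"z": 0,"twist": 0},{"x": 0,"y": 0,"z": 0,"twist": 0},{"x": 0,"y": 0,"z": -0.01,"twist": 0},{"x": 0,"y": 0,"z": -0.035,"twist": 0},{"x": 0,"y": 0,"z": -0.065,"twist": 0},{"x": 0,"y": 0,"z": -0.09,"twist": 0},{"x": 0,"y": 0,"z": -0.09,"twist": 0}]' --jaw 0.54

```text
time: 13.2
tool_pos: [628.1, -71.9, 217.9]
tcp_rot: [-3.141, 0.008, 2.972]
contact_force: [0.7, -0.2, 0.9]
grip_width: 42.4
finger_force: 0.0
```

play_rows --commands '[{"x": 0.01,"y": 0.03,"z": 0,"twist": 0},{"x": 0.02,"y": 0.07,"z": 0,"twist": 0},{"x": 0.03,"y": 0.115,"z": 0,"twist": 0},{"x": 0.04,"y": 0.155,"z": 0,"twist": 0},{"x": 0.05,"y": 0.19,"z": 0,"twist": 0},{"x": 0.055,"y": 0.21,"z": 0,"twist": 0},{"x": 0.055,"y": 0.216,"z": 0,"twist": 0},{"x": 0.055,"y": 0.216,"z": 0,"twist": 0}]'

```text
time: 14.0
tool_pos: [608.3, 151.0, 212.6]
tcp_rot: [-3.141, -0.0, 2.974]
contact_force: [-1.0, -0.2, 0.5]
grip_width: 42.2
finger_force: 0.0
```

```bash
python3 - <<'E'
from h import *
np.set_printoptions(precision=2,suppress=True)
c=snap('wrist','w6'); o=bot.get_obs(); print(c['eye'],o['tool_pos'],o['tcp_rot'],proj(c,(619,162,72)))
i=cv2.imread('pics/w6.png'); cv2.imwrite('pics/w6c.png',cv2.resize(i[120:345,220:520],(800,600),interpolation=cv2.INTER_CUBIC))
E
```

```text
[529.63 164.6  371.91] [608.49 149.98 212.61] [-3.14 -0.    2.97] [336.96 234.99]
```

View pics/w6c.png

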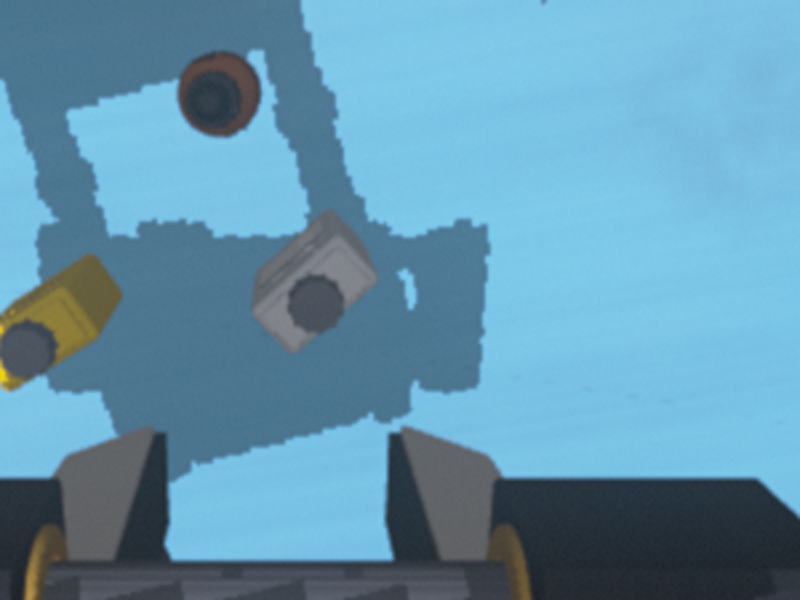

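```bash
python3 - <<'E'
from h import *
np.set_printoptions(precision=3,suppress=True)
c=load('w6')
P=lambda u,v,z: ray(c,220+u*.375,120+v*.375,z)[:2]
L,B,Rr,T=[P(*t,58) for t in [(253,303),(294,352),(376,277),(337,235)]]
print('sides',np.linalg.norm(L-B),np.linalg.norm(B-Rr),np.linalg.norm(Rr-T),np.linalg.norm(T-L)); print('ctr',(L+B+Rr+T)/4,'cap',P(316,303,72))
for a,b in [(B,Rr),(L,T)]: print(np.arctan2(*(b-a)[::-1]))
print('oil',P(213,97,84),'yellow cap',P(25,350,72),'yellow corner',P(122,293,5))
E
```

```text
sides 23.98276651345239 40.79078745923815 20.943238057305617 38.95972490098794
ctr [618.042 163.699] cap [617.942 163.606]
2.174099340717154
2.0989629228655238
oil [543.413 142.512] yellow cap [617.725  60.228] yellow corner [619.591  83.525]
```

play_rows --commands '[{"x": -0.007,"y": 0.015,"z": 0.01,"twist": 8},{"x": -0.007,"y": 0.015,"z": 0.025,"twist": 16},{"x": -0.007,"y": 0.015,"z": 0.04,"twist": 24},{"x": -0.007,"y": 0.015,"z": 0.05,"twist": 32},{"x": -0.007,"y": 0.015,"z": 0.06,"twist": 40},{"x": -0.007,"y": 0.015,"z": 0.06,"twist": 48},{"x": -0.007,"y": 0.015,"z": 0.06,"twist": 48},{"x": -0.007,"y": 0.015,"z": 0.06,"twist": 48}]' --jaw 0.45

```text
time: 14.85
tool_pos: [618.2, 162.9, 153.1]
tcp_rot: [3.141, 0.0, 2.137]
contact_force: [0.1, -0.2, -0.3]
grip_width: 50.1
finger_force: 0.0
```

```bash
python3 - <<'E'
from h import *
np.set_printoptions(precision=3,suppress=True)
o=bot.get_obs(); p=o['tool_pos'];y=o['tcp_rot'][2];print(p,y)
d=np.array([618,163.6])-p[:2]; print(d@[np.cos(y),np.sin(y)], d@[np.sin(y),-np.cos(y)], np.degrees(y-2.137), p[2]-54.5)
E
```

```text
[618.246 162.912 153.09 ] 2.136709769829159
0.7123970003133857 0.16088280432089533 -0.01662896387656029 98.58976019946175
```

play_rows --commands '[{"x": 0,"y": 0,"z": 0.03,"twist": 0},{"x": 0,"y": 0,"z": 0.06,"twist": 0},{"x": 0,"y": 0,"z": 0.08,"twist": 0},{"x": 0,"y": 0,"z": 0.092,"twist": 0},{"x": 0,"y": 0,"z": 0.0985,"twist": 0},{"x": 0,"y": 0,"z": 0.0985,"twist": 0},{"x": 0,"y": 0,"z": 0.0985,"twist": 0},{"x": 0,"y": 0,"z": 0.0985,"twist": 0}]'

```text
time: 15.65
tool_pos: [618.6, 164.3, 55.7]
tcp_rot: [3.14, 0.001, 2.135]
contact_force: [-1.0, 0.5, -1.1]
grip_width: 50.4
finger_force: 0.0
```

play_rows --commands '[{"x": 0,"y": 0,"z": 0,"twist": 0},{"x": 0,"y": 0,"z": 0,"twist": 0},{"x": 0,"y": 0,"z": 0,"twist": 0},{"x": 0,"y": 0,"z": 0,"twist": 0},{"x": 0,"y": 0,"z": 0,"twist": 0},{"x": 0,"y": 0,"z": 0,"twist": 0},{"x": 0,"y": 0,"z": -0.02,"twist": 0},{"x": 0,"y": 0,"z": -0.06,"twist": 0}]' --jaw 1

```text
time: 16.45
tool_pos: [615.5, 163.9, 111.4]
tcp_rot: [-3.134, -0.003, 2.135]
contact_force: [0.6, -0.2, -1.1]
grip_width: 23.0
finger_force: 30.0
```

play_rows --commands '[{"x": 0,"y": 0,"z": -0.04,"twist": -6},{"x": -0.01,"y": -0.01,"z": -0.08,"twist": -14},{"x": -0.04,"y": -0.04,"z": -0.105,"twist": -22},{"x": -0.075,"y": -0.07,"z": -0.115,"twist": -30},{"x": -0.11,"y": -0.103,"z": -0.115,"twist": -38},{"x": -0.145,"y": -0.137,"z": -0.115,"twist": -44},{"x": -0.18,"y": -0.17,"z": -0.115,"twist": -48.4},{"x": -0.21,"y": -0.2,"z": -0.115,"twist": -48.4}]'

```text
time: 17.25
tool_pos: [560.2, -122.3, 229.4]
tcp_rot: [-3.141, 0.0, 2.981]
contact_force: [-0.7, 0.5, -1.3]
grip_width: 22.9
finger_force: 30.0
```

```bash
cat >> h.py <<'E'
C=np.array([577.6,-122.5]); TH=-0.16
RS=np.array([[np.cos(TH),-np.sin(TH)],[np.sin(TH),np.cos(TH)]])
def to(w,yaw,z):
    "tool shift (mm, deg) to world xy w, tool yaw, z"
    o=bot.get_obs(); p=o['tool_pos'];y=o['tcp_rot'][2];d=np.array(w)-p[:2]
    print('at',p.round(1),round(y,3),'move',(d@[np.cos(y),np.sin(y)]).round(1),(d@[np.sin(y),-np.cos(y)]).round(1),'z',round(p[2]-z,1),'tw',round(np.degrees((y-yaw+np.pi)%(2*np.pi)-np.pi),1))
def bay(x,y): return C+RS@np.array([x,y])
E
python3 - <<'E'
from h import *
print(bay(-18,-58)); to(bay(-18,-58),2.98,225)
E
```

```text
[ 550.58945292 -176.89145472]
at [ 560.2 -122.3  229.4] 2.981 move 0.7 -55.4 z 4.4 tw 0.1
```

play_rows --commands '[{"x": 0,"y": -0.025,"z": 0.005,"twist": 0},{"x": 0.0,"y": -0.045,"z": 0.005,"twist": 0},{"x": 0.0005,"y": -0.055,"z": 0.005,"twist": 0},{"x": 0.0005,"y": -0.055,"z": 0.01,"twist": 0},{"x": 0.0005,"y": -0.055,"z": 0.02,"twist": 0},{"x": 0.0005,"y": -0.055,"z": 0.02,"twist": 0},{"x": 0.0005,"y": -0.055,"z": 0.02,"twist": 0},{"x": 0.0005,"y": -0.055,"z": 0.02,"twist": 0}]'

```text
time: 18.05
tool_pos: [551.9, -173.6, 209.6]
tcp_rot: [3.142, 0.0, 2.98]
contact_force: [0.6, 0.3, -0.1]
grip_width: 22.9
finger_force: 30.0
```

```bash
python3 - <<'E'
from h import *
np.set_printoptions(precision=2,suppress=True)
to(bay(-18,-58),2.98,125)
c=snap('wrist','w7')
i=cv2.imread('pics/w7.png'); cv2.imwrite('pics/w7c.png',cv2.resize(i[60:360,140:540],(800,600),interpolation=cv2.INTER_CUBIC))
E
```

```text
at [ 551.9 -173.6  209.6] 2.98 move 0.8 -3.4 z 84.6 tw 0.0
```

View pics/w7c.png

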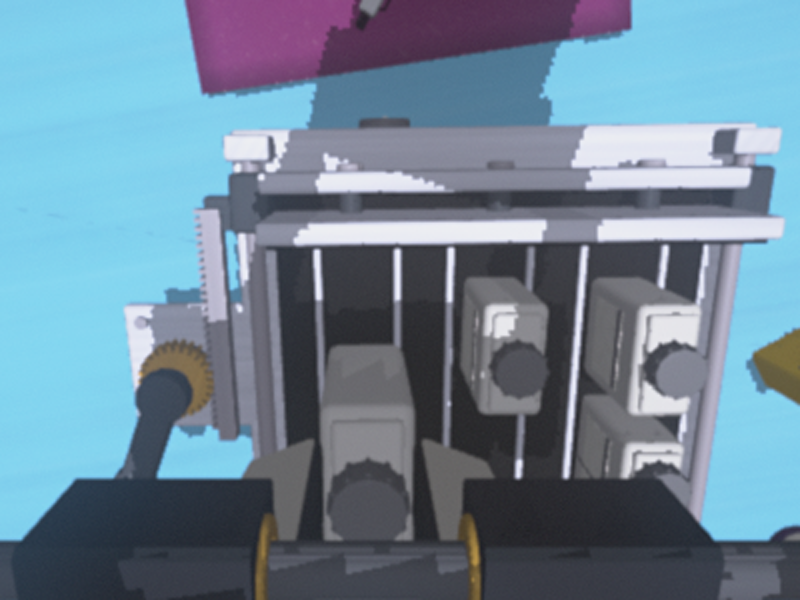

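```bash
python3 - <<'E'
from h import *
np.set_printoptions(precision=1,suppress=True)
c=load('w7')
def S(u,v,z): return RS.T@(ray(c,140+u/2,60+v/2,z)[:2]-C)
for n,t in dict(rL=(319,250,72),rR=(397,250,72),rR2=(398,330,72),rm=(450,250,72),fL=(325,348,155),fR=(403,348,155),jaw=(300,243,128),jaw2=(780,238,128),axis=(165,385,115),llcap=(675,370,142),lback=(660,478,142),lbackfront=(600,397,70)).items(): print(n,S(*t))
print(RS.T@(bot.get_obs()['tool_pos'][:2]-C))
E
```

```text
rL [-54.9 -75.1]
rR [-54.8 -41.1]
rR2 [-18.7 -40.2]
rm [-54.8 -18. ]
fL [-34.6 -68.1]
fR [-34.6 -42.5]
jaw [-65.4 -77.9]
jaw2 [-66.7  91.4]
axis [  -7.8 -134.5]
llcap [-22.4  54.2]
lback [19.7 54.3]
lbackfront [14.5 55.1]
[-17.2 -54.7]
```

play_rows --commands '[{"x": 0.0005,"y": -0.003,"z": 0.01,"twist": 0},{"x": 0.0005,"y": -0.003,"z": 0.03,"twist": 0},{"x": 0.0005,"y": -0.003,"z": 0.05,"twist": 0},{"x": 0.0005,"y": -0.003,"z": 0.068,"twist": 0},{"x": 0.0005,"y": -0.003,"z": 0.079,"twist": 0},{"x": 0.0005,"y": -0.003,"z": 0.083,"twist": 0},{"x": 0.0005,"y": -0.003,"z": 0.084,"twist": 0},{"x": 0.0005,"y": -0.003,"z": 0.0845,"twist": 0}]'

```text
time: 18.9
tool_pos: [551.1, -177.5, 125.6]
tcp_rot: [-3.141, 0.001, 2.979]
contact_force: [1.3, -0.4, -0.7]
grip_width: 22.9
finger_force: 30.0
```

play_rows --commands '[{"x": 0,"y": 0,"z": 0.0005,"twist": 0},{"x": 0,"y": 0,"z": 0.001,"twist": 0},{"x": 0,"y": 0,"z": 0.001,"twist": 0},{"x": 0,"y": 0,"z": 0.001,"twist": 0},{"x": 0,"y": 0,"z": 0.001,"twist": 0},{"x": 0,"y": 0,"z": 0.001,"twist": 0},{"x": 0,"y": 0,"z": 0.001,"twist": 0},{"x": 0,"y": 0,"z": 0.001,"twist": 0}]'

```text
time: 19.7
tool_pos: [551.0, -177.4, 124.5]
tcp_rot: [-3.141, 0.001, 2.979]
contact_force: [0.0, -0.8, 5.1]
grip_width: 22.8
finger_force: 30.0
```

```bash
python3 - <<'E'
from h import *
o=bot.get_obs(); print(RS.T@(o['tool_pos'][:2]-C),o['tool_pos'],o['contact_force'])
E
```

```text
[-17.52608003 -58.46807803] [ 550.98274628 -177.4290582   124.45063523] [ 0.02808454 -0.7760024   5.14641173]
```

play_rows --commands '[{"x": 0,"y": 0,"z": 0,"twist": 0},{"x": 0,"y": 0,"z": 0,"twist": 0},{"x": 0,"y": 0,"z": 0,"twist": 0},{"x": 0,"y": 0,"z": -0.01,"twist": 0},{"x": 0,"y": 0,"z": -0.035,"twist": 0},{"x": 0,"y": 0,"z": -0.065,"twist": 0},{"x": 0,"y": 0,"z": -0.1,"twist": 0},{"x": 0,"y": 0,"z": -0.1,"twist": 0}]' --jaw 0.585

```text
time: 20.5
tool_pos: [552.8, -178.2, 229.7]
tcp_rot: [-3.139, 0.01, 2.979]
contact_force: [1.5, -0.1, -0.3]
grip_width: 38.2
finger_force: 0.0
```

```bash
python3 - <<'E'
from h import *
to([442,155],3.08,225)
E
```

```text
at [ 552.8 -178.2  229.7] 2.979 move 163.1 310.9 z 4.7 tw -5.8
```

play_rows --commands '[{"x": 0.015,"y": 0.03,"z": 0,"twist": -1},{"x": 0.035,"y": 0.07,"z": 0,"twist": -2},{"x": 0.058,"y": 0.112,"z": 0,"twist": -3},{"x": 0.08,"y": 0.154,"z": 0,"twist": -5.8},{"x": 0.103,"y": 0.196,"z": 0,"twist": -5.8},{"x": 0.125,"y": 0.238,"z": 0,"twist": -5.8},{"x": 0.147,"y": 0.28,"z": 0,"twist": -5.8},{"x": 0.163,"y": 0.311,"z": 0,"twist": -5.8}]'

```text
time: 21.3
tool_pos: [438.5, 158.3, 224.0]
tcp_rot: [3.141, -0.0, 3.082]
contact_force: [0.7, 0.1, 0.5]
grip_width: 38.5
finger_force: 0.0
```

play_rows --commands '[{"x": 0,"y": 0,"z": 0.01,"twist": 0},{"x": 0,"y": 0,"z": 0.02,"twist": 0},{"x": 0,"y": 0,"z": 0.03,"twist": 0},{"x": 0,"y": 0,"z": 0.03,"twist": 0},{"x": 0,"y": 0,"z": 0.03,"twist": 0},{"x": 0,"y": 0,"z": 0.03,"twist": 0},{"x": 0,"y": 0,"z": 0.03,"twist": 0},{"x": 0,"y": 0,"z": 0.03,"twist": 0}]' --jaw 0.4

```text
time: 22.1
tool_pos: [440.3, 155.9, 194.2]
tcp_rot: [3.141, 0.001, 3.08]
contact_force: [0.0, -0.2, 0.3]
grip_width: 55.2
finger_force: 0.0
```

```bash
python3 - <<'E'
from h import *
np.set_printoptions(precision=3,suppress=True)
c=snap('wrist','w8'); p=c['pixels'].astype(int)
g=[proj(c,(427.5,155,72)),proj(c,(457,154,72))]; print(g)
bluecast=p[...,2]-p[...,0]
m=((bluecast<40)).astype(np.uint8)   # non-bench
x0,y0=[int(v) for v in np.mean(g,0)]
for k,(u,v) in enumerate(g): print([tuple(p[int(v)+dv,int(u)]) for dv in (-20,-10,0,8)])
# caps darker than the white body top
gray=cv2.cvtColor(c['pixels'],cv2.COLOR_RGB2GRAY)
sub=gray[y0-60:y0+60,x0-50:x0+50]
h=cv2.HoughCircles(cv2.resize(sub,None,fx=3,fy=3,interpolation=cv2.INTER_CUBIC),cv2.HOUGH_GRADIENT,1,50,param1=80,param2=18,minRadius=22,maxRadius=45)
if h is not None:
  for a in h[0]:
    u,v=a[0]/3+x0-50,a[1]/3+y0-60; print(u,v,a[2]/3,ray(c,u,v,72))
n,l,s,ce=cv2.connectedComponentsWithStats(m); k=l[y0,x0]; print(s[k]); 
r=cv2.minAreaRect(np.argwhere(l==k)[:,::-1].astype(np.float32)); print(r)
to([442,155],3.08,225)
E
```

```text
[array([321.329, 216.846]), array([322.356, 249.616])]
[(np.int64(181), np.int64(183), np.int64(192)), (np.int64(122), np.int64(127), np.int64(141)), (np.int64(124), np.int64(128), np.int64(142)), (np.int64(75), np.int64(81), np.int64(91))]
[(np.int64(127), np.int64(129), np.int64(136)), (np.int64(66), np.int64(74), np.int64(83)), (np.int64(73), np.int64(79), np.int64(89)), (np.int64(72), np.int64(77), np.int64(88))]
321.83334 211.16666 14.8 [422.601 155.744  72.   ]
[ 309  187   28   73 1884]
((322.5, 223.0), (72.0, 27.0), 90.0)
at [440.2 156.  194.2] 3.08 move -1.9 -0.9 z -30.8 tw 0.0
```

```bash
python3 - <<'E'
from h import *
np.set_printoptions(precision=1,suppress=True)
c=load('w8')
print(ray(c,322,260,58),ray(c,322,187,0),ray(c,322,187,58),ray(c,322,260,72),ray(c,309,225,58),ray(c,337,225,58))
print(cv2.cvtColor(c['pixels'],cv2.COLOR_RGB2GRAY)[184:264:2,322])
E
```

```text
[472.  152.7  58. ] [412.9 156.2   0. ] [404.3 157.   58. ] [466.7 153.1  72. ] [437.7 143.1  58. ] [439.2 168.3  58. ]
[176 154 107 108 111 113 184 206 202 160  87 131 133 130 131 128 128 127
  88  76  77  96 129 128 128 125  81  69  79  79  79  78  78  77  77  77
  78  83 104 105]
```

play_rows --commands '[{"x": -0.002,"y": 0,"z": 0.03,"twist": 0},{"x": -0.002,"y": 0,"z": 0.07,"twist": 0},{"x": -0.002,"y": 0,"z": 0.105,"twist": 0},{"x": -0.002,"y": 0,"z": 0.128,"twist": 0},{"x": -0.002,"y": 0,"z": 0.1395,"twist": 0},{"x": -0.002,"y": 0,"z": 0.1395,"twist": 0},{"x": -0.002,"y": 0,"z": 0.1395,"twist": 0},{"x": -0.002,"y": 0,"z": 0.1395,"twist": 0}]'

```text
time: 22.95
tool_pos: [443.1, 156.1, 55.7]
tcp_rot: [3.141, 0.003, 3.081]
contact_force: [1.0, -0.8, 0.5]
grip_width: 54.7
finger_force: 0.0
```

play_rows --commands '[{"x": 0,"y": 0,"z": 0,"twist": 0},{"x": 0,"y": 0,"z": 0,"twist": 0},{"x": 0,"y": 0,"z": 0,"twist": 0},{"x": 0,"y": 0,"z": 0,"twist": 0},{"x": 0,"y": 0,"z": 0,"twist": 0},{"x": 0,"y": 0,"z": 0,"twist": 0},{"x": 0,"y": 0,"z": -0.02,"twist": 0},{"x": 0,"y": 0,"z": -0.06,"twist": 0}]' --jaw 1

```text
time: 23.75
tool_pos: [439.9, 155.5, 112.7]
tcp_rot: [-3.14, -0.007, 3.08]
contact_force: [1.8, -0.3, -0.7]
grip_width: 22.5
finger_force: 29.9
```

```bash
python3 - <<'E'
from h import *
print(bay(41,0)); to(bay(41,0),2.98,229)
E
```

```text
[ 618.07631862 -129.03204647]
at [439.9 155.5 112.7] 3.08 move -195.2 -273.1 z -116.3 tw 5.8
```

play_rows --commands '[{"x": 0,"y": 0,"z": -0.045,"twist": 0},{"x": -0.01,"y": -0.015,"z": -0.085,"twist": 2},{"x": -0.03,"y": -0.045,"z": -0.11,"twist": 4},{"x": -0.055,"y": -0.08,"z": -0.115,"twist": 5.8},{"x": -0.08,"y": -0.116,"z": -0.115,"twist": 5.8},{"x": -0.105,"y": -0.152,"z": -0.115,"twist": 5.8},{"x": -0.13,"y": -0.188,"z": -0.115,"twist": 5.8},{"x": -0.155,"y": -0.222,"z": -0.115,"twist": 5.8}]'

```text
time: 24.55
tool_pos: [583.6, -76.9, 229.1]
tcp_rot: [3.141, -0.001, 2.979]
contact_force: [1.2, -0.1, -0.4]
grip_width: 23.4
finger_force: 29.9
```

play_rows --commands '[{"x": -0.02,"y": -0.026,"z": 0,"twist": 0},{"x": -0.033,"y": -0.044,"z": 0,"twist": 0},{"x": -0.043,"y": -0.046,"z": 0,"twist": 0},{"x": -0.043,"y": -0.046,"z": 0.01,"twist": 0},{"x": -0.043,"y": -0.046,"z": 0.02,"twist": 0},{"x": -0.043,"y": -0.046,"z": 0.02,"twist": 0},{"x": -0.043,"y": -0.046,"z": 0.02,"twist": 0},{"x": -0.043,"y": -0.046,"z": 0.02,"twist": 0}]'

```text
time: 25.35
tool_pos: [618.2, -127.0, 209.9]
tcp_rot: [-3.141, 0.001, 2.98]
contact_force: [0.4, -0.3, -0.3]
grip_width: 22.7
finger_force: 29.9
```

```bash
python3 - <<'E'
from h import *
to(bay(41,0),2.98,125.3)
snap('wrist','w9')
E
```

```text
at [ 618.2 -127.   209.9] 2.98 move -0.2 -2.0 z 84.6 tw -0.0
```

play_rows --commands '[{"x": 0,"y": -0.002,"z": 0.01,"twist": 0},{"x": 0,"y": -0.002,"z": 0.03,"twist": 0},{"x": 0,"y": -0.002,"z": 0.05,"twist": 0},{"x": 0,"y": -0.002,"z": 0.068,"twist": 0},{"x": 0,"y": -0.002,"z": 0.079,"twist": 0},{"x": 0,"y": -0.002,"z": 0.083,"twist": 0},{"x": 0,"y": -0.002,"z": 0.0845,"twist": 0},{"x": 0,"y": -0.002,"z": 0.085,"twist": 0}]'

```text
time: 26.2
tool_pos: [618.3, -129.6, 125.1]
tcp_rot: [-3.141, 0.001, 2.979]
contact_force: [-0.3, -0.5, -0.9]
grip_width: 22.7
finger_force: 29.9
```

play_rows --commands '[{"x": 0,"y": 0,"z": 0.0005,"twist": 0},{"x": 0,"y": 0,"z": 0.001,"twist": 0},{"x": 0,"y": 0,"z": 0.001,"twist": 0},{"x": 0,"y": 0,"z": 0.001,"twist": 0},{"x": 0,"y": 0,"z": 0.001,"twist": 0},{"x": 0,"y": 0,"z": 0.001,"twist": 0},{"x": 0,"y": 0,"z": 0.001,"twist": 0},{"x": 0,"y": 0,"z": 0.001,"twist": 0}]'

```text
time: 27.0
tool_pos: [618.4, -129.7, 124.5]
tcp_rot: [-3.141, 0.002, 2.979]
contact_force: [-0.8, -0.4, 6.5]
grip_width: 23.1
finger_force: 30.0
```

play_rows --commands '[{"x": 0,"y": 0,"z": 0,"twist": 0},{"x": 0,"y": 0,"z": 0,"twist": 0},{"x": 0,"y": 0,"z": 0,"twist": 0},{"x": 0,"y": 0,"z": -0.01,"twist": 0},{"x": 0,"y": 0,"z": -0.035,"twist": 0},{"x": 0,"y": 0,"z": -0.065,"twist": 0},{"x": 0,"y": 0,"z": -0.1,"twist": 0},{"x": 0,"y": 0,"z": -0.14,"twist": 0}]' --jaw 0.65

```text
time: 27.8
tool_pos: [617.3, -129.2, 264.7]
tcp_rot: [3.141, -0.001, 2.979]
contact_force: [-0.1, -1.0, 0.1]
grip_width: 32.1
finger_force: 0.0
```

```bash
python3 - <<'E'
from h import *
np.set_printoptions(precision=1,suppress=True)
c=snap('wrist','w10'); print(c['eye'])
# cap check: expected cap centres -> Hough in neighbourhood
gray=cv2.cvtColor(c['pixels'],cv2.COLOR_RGB2GRAY)
h=cv2.HoughCircles(cv2.resize(gray[:330],None,fx=3,fy=3,interpolation=cv2.INTER_CUBIC),cv2.HOUGH_GRADIENT,1,60,param1=80,param2=20,minRadius=24,maxRadius=45)
for a in h[0]:
    u,v=a[:2]/3; s=RS.T@(ray(c,u,v,142)[:2]-C)
    if abs(s).max()<160: print('uv',np.array([u,v]),'r',a[2]/3,'shaker',s)
crank=C+RS@np.array([0,-138.]); print('axis',crank)
for ang in (0,.25,.5):
    w=crank+45*RS@np.array([np.cos(-.23-ang),np.sin(-.23-ang)]); print(ang,w,proj(c,[*w,154]))
to([600,-220],TH+np.pi/2,250)
E
```

```text
[ 538.7 -116.2  424.1]
uv [480.2 277.2] r 14.066667 shaker [ 83.7 141.2]
uv [174.5 180.2] r 13.3 shaker [  -4.1 -122.8]
uv [139.5 235.5] r 10.033334 shaker [  43.4 -159.6]
uv [500.2 186.5] r 11.0 shaker [  2.1 146.9]
uv [323.5 215.2] r 10.333333 shaker [25.9  0.1]
axis [ 555.6 -258.7]
0 [ 597.2 -275.8] [145.7 240. ]
0.25 [ 591.7 -285.6] [132.3 235.6]
0.5 [ 583.9 -293.7] [119.8 228.2]
at [ 619.8 -130.   273.1] 2.979 move 5.0 -92.0 z 23.1 tw 89.9
```

play_rows --commands '[{"x": 0,"y": -0.02,"z": 0,"twist": 8.5},{"x": 0,"y": -0.05,"z": 0,"twist": 17},{"x": 0,"y": -0.08,"z": 0,"twist": 25.5},{"x": 0.003,"y": -0.1,"z": 0,"twist": 34},{"x": 0.003,"y": -0.107,"z": 0,"twist": 42.5},{"x": 0.003,"y": -0.107,"z": 0,"twist": 51},{"x": 0.003,"y": -0.107,"z": 0,"twist": 59.5},{"x": 0.003,"y": -0.107,"z": 0,"twist": 68}]'

```text
time: 28.65
tool_pos: [597.5, -234.7, 263.9]
tcp_rot: [3.141, 0.0, 1.786]
contact_force: [-0.0, 1.0, 0.4]
grip_width: 32.0
finger_force: 0.0
```

play_rows --commands '[{"x": 0,"y": 0,"z": 0,"twist": 8.5},{"x": 0,"y": 0,"z": 0,"twist": 17},{"x": 0,"y": 0,"z": 0,"twist": 22},{"x": 0,"y": 0,"z": 0,"twist": 22},{"x": 0,"y": 0,"z": 0,"twist": 22},{"x": 0,"y": 0,"z": 0,"twist": 22},{"x": 0,"y": 0,"z": 0,"twist": 22},{"x": 0,"y": 0,"z": 0,"twist": 22}]' --jaw 0.4

```text
time: 29.45
tool_pos: [597.6, -234.6, 263.5]
tcp_rot: [3.142, 0.0, 1.409]
contact_force: [-0.2, 0.0, 0.3]
grip_width: 55.0
finger_force: 0.0
```

```bash
python3 - <<'E'
from h import *
np.set_printoptions(precision=1,suppress=True)
w=load('w10'); print('grip w10',ray(w,139.5,235.5,154), RS.T@(ray(w,139.5,235.5,154)[:2]-C)-[0,-138])
c=snap('wrist','w11'); o=bot.get_obs(); print(c['eye'],o['tool_pos'],o['tcp_rot'],o['joint_positions'])
gray=cv2.cvtColor(c['pixels'],cv2.COLOR_RGB2GRAY)
axis=C+RS@np.array([0,-138.])
for ang in (0,.15,.3,.5):
    q=axis+45*RS@np.array([np.cos(-.23-ang),np.sin(-.23-ang)]); print(ang,proj(c,[*q,154]),proj(c,[*q,113]))
print('axis',proj(c,[*axis,110]))
h=cv2.HoughCircles(cv2.resize(gray[:330],None,fx=3,fy=3,interpolation=cv2.INTER_CUBIC),cv2.HOUGH_GRADIENT,1,40,param1=80,param2=18,minRadius=24,maxRadius=48)
for a in h[0]: u,v=a[:2]/3; print(np.array([u,v,a[2]/3]),gray[int(v),int(u)],RS.T@(ray(c,u,v,154)[:2]-C)-[0,-138],RS.T@(ray(c,u,v,142)[:2]-C))
E
```

```text
grip w10 [ 592.6 -279.7  154. ] [ 39.9 -14.8]
[ 611.6 -154.7  422.8] [ 597.6 -234.5  263.4] [ 3.1 -0.   1.4] [-0.5  0.5  1.1  0.   1.5 -0.3]
0 [329.6 282.6] [328.8 265.2]
0.15 [327.2 289.4] [326.7 271.3]
0.3 [323.8 295.7] [323.7 277. ]
0.5 [317.8 303.2] [318.5 283.7]
axis [284.  254.4]
[284.5 253.5  11.7] 78 [ 5.9 16.5] [   4.4 -125.7]
[246.2  99.8  13.2] 155 [-17.9 136.4] [-20.4  -0.5]
[572.8 234.8  13.6] 162 [244.8  32.2] [ 254.  -109.4]
[ 37.8 217.5  13.6] 73 [-193.4   48.1] [-203.8  -92.7]
[257.8 176.8  10.9] 154 [-12.7  80.3] [-15.  -59.1]
[304.5 102.2  15.1] 158 [ 25.  134.7] [24.4 -2.3]
[240.8  15.8  14. ] 148 [-17.8 190. ] [-20.3  55.5]
[ 53.8 254.8  11.6] 90 [-188.1   15.9] [-198.3 -126.4]
[489.2 260.8  14.7] 66 [178.9   9.4] [ 185.2 -133.1]
[347.2  14.2  13.6] 150 [ 55.4 190.8] [56.1 56.4]
[347.5 101.8  15.1] 157 [ 56.7 134.8] [57.5 -2.1]
[ 16.8 261.8  10.4] 81 [-220.9    9.7] [-232.5 -132.8]
[105.2 287.8  12.8] 88 [-150.9  -14.6] [-159.3 -158.2]
[327.2 286.8   9.3] 103 [ 41.8 -14.2] [  41.9 -157.9]
[306.5  17.5  13.9] 151 [ 27.4 188.9] [26.9 54.4]
[ 95.5 253.5   9.7] 79 [-152.9   17. ] [-161.4 -125.2]
[ 23.8 178.2  11.6] 61 [-196.4   79.8] [-206.9  -59.6]
[ 25.8 293.8   8.4] 70 [-221.2  -20.1] [-232.8 -164. ]
[267.8 105.5  12.1] 242 [ -2.2 132.5] [-4.  -4.6]
[258.8  23.2  10.6] 240 [ -5.6 185.6] [-7.6 50.9]
[ 72.8 295.8   8.6] 85 [-180.6  -22.2] [-190.4 -166.1]
[339.2 172.8  10.1] 93 [51.1 83.3] [ 51.6 -56. ]
[  5.2 224.2   8.9] 67 [-221.5   42.6] [-233.1  -98.4]
[299.5  45.5   8.5] 104 [ 22.2 171.8] [21.4 36.5]
[606.2 281.8   8.6] 208 [282.8 -10.3] [ 293.7 -153.7]
```

```bash
python3 - <<'E'
from h import *
to(bay(41.5,-152.7),np.pi/2+TH,142)
E
```

```text
at [ 597.6 -234.5  263.4] 1.409 move -45.3 4.0 z 121.4 tw -0.1
```

play_rows --commands '[{"x": -0.02,"y": 0.004,"z": 0.01,"twist": 0},{"x": -0.04,"y": 0.004,"z": 0.02,"twist": 0},{"x": -0.0455,"y": 0.004,"z": 0.05,"twist": 0},{"x": -0.0455,"y": 0.004,"z": 0.085,"twist": 0},{"x": -0.0455,"y": 0.004,"z": 0.11,"twist": 0},{"x": -0.0455,"y": 0.004,"z": 0.121,"twist": 0},{"x": -0.0455,"y": 0.004,"z": 0.121,"twist": 0},{"x": -0.0455,"y": 0.004,"z": 0.121,"twist": 0}]'

```text
time: 30.3
tool_pos: [594.6, -281.0, 143.3]
tcp_rot: [3.14, 0.001, 1.408]
contact_force: [-0.8, 0.1, 0.3]
grip_width: 55.3
finger_force: 0.0
```

play_rows --commands '[{"x": 0,"y": 0,"z": 0,"twist": 0},{"x": 0,"y": 0,"z": 0,"twist": 0},{"x": 0,"y": 0,"z": 0,"twist": 0},{"x": 0,"y": 0,"z": 0,"twist": 0},{"x": 0,"y": 0,"z": 0,"twist": 0},{"x": 0,"y": 0,"z": 0,"twist": 0},{"x": 0,"y": 0,"z": 0,"twist": 0},{"x": 0,"y": 0,"z": 0,"twist": 0}]' --jaw 1

```text
time: 31.1
tool_pos: [593.4, -279.9, 142.6]
tcp_rot: [-3.14, -0.0, 1.409]
contact_force: [-4.5, 0.7, 3.9]
grip_width: 15.6
finger_force: 30.0
```

```bash
python3 - <<'E'
from h import *
o=bot.get_obs(); print(RS.T@(o['tool_pos'][:2]-C)-[0,-138],o['tool_pos'],o['contact_force'],o['grip_width'])
# arc in tool axes (tool x=shaker y, tool y=shaker x) from angle a0
a0=0.11
for a in np.arange(a0,3.2,0.15): print(round(a,2),(45*(np.array([np.sin(-.23-a),np.cos(-.23-a)])-[np.sin(-.23-a0),np.cos(-.23-a0)])).round(1))
E
```

```text
[ 40.696967   -14.82411424] [ 593.42949236 -279.85590293  142.57745888] [-4.52130495  0.72794397  3.8696688 ] 15.557442483132197
0.11 [0. 0.]
0.26 [-6.2 -2.7]
0.41 [-11.9  -6.3]
0.56 [-17.  -10.8]
0.71 [-21.3 -15.9]
0.86 [-24.9 -21.6]
1.01 [-27.6 -27.8]
1.16 [-29.3 -34.3]
1.31 [-30. -41.]
1.46 [-29.7 -47.8]
1.61 [-28.4 -54.4]
1.76 [-26.1 -60.7]
1.91 [-22.9 -66.7]
2.06 [-18.8 -72.1]
2.21 [-14.  -76.8]
2.36 [ -8.6 -80.8]
2.51 [ -2.6 -83.8]
2.66 [  3.8 -86. ]
2.81 [ 10.4 -87.2]
2.96 [ 17.2 -87.4]
3.11 [ 23.9 -86.5]
```

play_rows --commands '[{"x": -0.0032,"y": -0.0012,"z": 0,"twist": 0},{"x": -0.0062,"y": -0.0027,"z": 0,"twist": 0},{"x": -0.0091,"y": -0.0044,"z": 0,"twist": 0},{"x": -0.0119,"y": -0.0063,"z": 0,"twist": 0},{"x": -0.0145,"y": -0.0085,"z": 0,"twist": 0},{"x": -0.017,"y": -0.0108,"z": 0,"twist": 0},{"x": -0.0192,"y": -0.0133,"z": 0,"twist": 0},{"x": -0.0213,"y": -0.0159,"z": 0,"twist": 0}]'

```text
time: 31.9
tool_pos: [575.7, -296.9, 142.6]
tcp_rot: [3.141, -0.003, 1.409]
contact_force: [0.6, 6.9, 3.3]
grip_width: 16.3
finger_force: 30.0
```

```bash
python3 - <<'E'
from h import *
o=bot.get_obs(); r=RS.T@(o['tool_pos'][:2]-C)-[0,-138]; print(r,np.hypot(*r),-np.arctan2(r[1],r[0])-.23,RS.T@o['contact_force'][:2],o['contact_force'][2],o['grip_width'])
E
```

```text
[ 25.92555522 -34.42577026] 43.09603312510846 0.6953232945807493 [-0.53418963  6.92134091] 3.295881586935124 16.277070985420554
```

```bash
python3 - <<'E'
import numpy as np
f=lambda a:44*np.array([np.sin(-.23-a),np.cos(-.23-a)])
for a0 in (0.71,1.83):
  print(a0,[(f(a0+.14*k)-f(a0)).round(1).tolist() for k in range(1,9)])
E
```

```text
0.71 [[-3.3, -5.2], [-5.8, -10.8], [-7.5, -16.7], [-8.4, -22.8], [-8.4, -29.0], [-7.5, -35.1], [-5.8, -41.0], [-3.3, -46.6]]
1.83 [[3.3, -5.2], [7.2, -9.9], [11.8, -14.0], [16.9, -17.5], [22.5, -20.2], [28.3, -22.0], [34.4, -23.1], [40.5, -23.3]]
```

play_rows --commands '[{"x": -0.0033,"y": -0.0052,"z": 0,"twist": 0},{"x": -0.0058,"y": -0.0108,"z": 0,"twist": 0},{"x": -0.0075,"y": -0.0167,"z": 0,"twist": 0},{"x": -0.0084,"y": -0.0228,"z": 0,"twist": 0},{"x": -0.0084,"y": -0.029,"z": 0,"twist": 0},{"x": -0.0075,"y": -0.0351,"z": 0,"twist": 0},{"x": -0.0058,"y": -0.041,"z": 0,"twist": 0},{"x": -0.0033,"y": -0.0466,"z": 0,"twist": 0}]'

```text
time: 32.7
tool_pos: [529.2, -294.3, 142.7]
tcp_rot: [3.139, 0.001, 1.408]
contact_force: [5.5, 1.3, -1.1]
grip_width: 16.1
finger_force: 30.0
```

```bash
cat > cr.py <<'E'
from h import *
o=bot.get_obs(); r=RS.T@(o['tool_pos'][:2]-C)-[0,-138]; print(r,np.hypot(*r),-np.arctan2(r[1],r[0])%6.283-.23,RS.T@o['contact_force'][:2],o['contact_force'][2],o['grip_width'])
E
python3 cr.py
```

```text
[-20.40729477 -39.34611141] 44.32351704015009 1.8192610680321524 [5.19396362 2.13983754] -1.0617326360110304 16.13027122278921
```

play_rows --commands '[{"x": 0.0033,"y": -0.0052,"z": 0,"twist": 0},{"x": 0.0072,"y": -0.0099,"z": 0,"twist": 0},{"x": 0.0118,"y": -0.014,"z": 0,"twist": 0},{"x": 0.0169,"y": -0.0175,"z": 0,"twist": 0},{"x": 0.0225,"y": -0.0202,"z": 0,"twist": 0},{"x": 0.0283,"y": -0.022,"z": 0,"twist": 0},{"x": 0.0283,"y": -0.022,"z": 0,"twist": 0},{"x": 0.0283,"y": -0.022,"z": 0,"twist": 0}]'

```text
time: 33.5
tool_pos: [510.1, -262.2, 142.6]
tcp_rot: [-3.139, -0.001, 1.409]
contact_force: [-6.4, -0.8, 6.8]
grip_width: 16.0
finger_force: 30.0
```

```bash
python3 cr.py
```

```text
[-44.42923072 -10.64711756] 45.687171667186114 2.6763860355873597 [-6.21291965 -1.84320075] 6.778434500789735 16.014797862159675
```

play_rows --commands '[{"x": 0.0025,"y": -0.001,"z": 0,"twist": 0},{"x": 0.005,"y": -0.0018,"z": 0,"twist": 0},{"x": 0.0075,"y": -0.0023,"z": 0,"twist": 0},{"x": 0.01,"y": -0.0026,"z": 0,"twist": 0},{"x": 0.012,"y": -0.0027,"z": 0,"twist": 0},{"x": 0.0135,"y": -0.0027,"z": 0,"twist": 0},{"x": 0.0135,"y": -0.0027,"z": 0,"twist": 0},{"x": 0.0135,"y": -0.0027,"z": 0,"twist": 0}]'

```text
time: 34.3
tool_pos: [510.1, -249.7, 142.6]
tcp_rot: [-3.14, 0.001, 1.408]
contact_force: [-3.2, -5.6, 3.1]
grip_width: 16.3
finger_force: 30.0
```

```bash
python3 cr.py
```

```text
[-46.33457571   1.711997  ] 46.36619285306365 2.9483391310199445 [-2.26968856 -6.07749999] 3.1497466155533553 16.321161198843704
```

play_rows --commands '[{"x": 0,"y": 0,"z": 0,"twist": 0},{"x": 0,"y": 0,"z": 0,"twist": 0},{"x": 0,"y": 0,"z": 0,"twist": 0},{"x": 0,"y": 0,"z": 0,"twist": 0},{"x": 0,"y": 0,"z": -0.02,"twist": 0},{"x": 0,"y": 0,"z": -0.06,"twist": 0},{"x": 0,"y": 0,"z": -0.1,"twist": 0},{"x": 0,"y": 0,"z": -0.12,"twist": 0}]' --jaw 0.4

```text
time: 35.1
tool_pos: [511.9, -249.3, 266.0]
tcp_rot: [3.137, 0.002, 1.409]
contact_force: [-0.5, 0.2, 0.0]
grip_width: 55.1
finger_force: 0.0
```

play_rows --commands '[{"x": 0,"y": 0,"z": 0,"twist": 0},{"x": 0,"y": 0,"z": 0,"twist": 0},{"x": 0,"y": 0,"z": 0,"twist": 0},{"x": 0,"y": 0,"z": 0,"twist": 0},{"x": 0,"y": 0,"z": 0,"twist": 0},{"x": 0,"y": 0,"z": 0,"twist": 0},{"x": 0,"y": 0,"z": 0,"twist": 0},{"x": 0,"y": 0,"z": 0,"twist": 0}]'

```text
time: 35.9
tool_pos: [510.9, -249.0, 262.4]
tcp_rot: [-3.142, -0.0, 1.409]
contact_force: [0.3, 0.3, -0.4]
grip_width: 55.5
finger_force: 0.0
```

```bash
python3 - <<'E'
from h import *
np.set_printoptions(precision=1,suppress=True)
c=snap('wrist','w12'); o=bot.get_obs(); print(o['tool_pos'],o['contact_force'])
gray=cv2.cvtColor(c['pixels'],cv2.COLOR_RGB2GRAY)
h=cv2.HoughCircles(cv2.resize(gray[:330],None,fx=3,fy=3,interpolation=cv2.INTER_CUBIC),cv2.HOUGH_GRADIENT,1,40,param1=80,param2=18,minRadius=24,maxRadius=48)
for a in h[0]:
    u,v=a[:2]/3; s=RS.T@(ray(c,u,v,142)[:2]-C)
    if -90<s[0]<100 and abs(s[1])<175: print(np.array([u,v,a[2]/3]),gray[int(v),int(u)],'cap',s,'grip',RS.T@(ray(c,u,v,154)[:2]-C)-[0,-138])
E
```

```text
[ 510.9 -249.   262.4] [0.2 0.  0.2]
[369.8 226.5  11.8] 72 cap [  -5.  -129.3] grip [-6.7 12. ]
[421.5 136.8  12.8] 144 cap [ 33.  -56.2] grip [29.7 81.9]
[378.5 142.2  14. ] 149 cap [ -0.7 -60.1] grip [-2.6 78.1]
[460.8 136.8  11.7] 142 cap [ 64.1 -56.3] grip [59.4 81.8]
[428.8  59.8  12.9] 142 cap [34.  -1.6] grip [ 30.6 134.1]
[377.2  57.2  14. ] 148 cap [-4.4  0.3] grip [ -6.1 135.9]
[464.5  65.2  14.3] 140 cap [60.8 -5.3] grip [ 56.3 130.6]
[439.8 106.2  13.6] 63 cap [ 45.3 -33.7] grip [ 41.4 103.4]
```

play_rows --commands '[{"x": 0.02,"y": 0,"z": -0.02,"twist": 0},{"x": 0.05,"y": 0.02,"z": -0.03,"twist": 0},{"x": 0.08,"y": 0.04,"z": -0.05,"twist": 0},{"x": 0.1,"y": 0.05,"z": -0.05,"twist": 0},{"x": 0.1,"y": 0.05,"z": -0.05,"twist": 0},{"x": 0.1,"y": 0.05,"z": -0.05,"twist": 0},{"x": 0.1,"y": 0.05,"z": -0.05,"twist": 0},{"x": 0.1,"y": 0.05,"z": -0.05,"twist": 0}]'

```text
time: 36.75
tool_pos: [575.8, -159.4, 312.3]
tcp_rot: [-3.141, 0.0, 1.407]
contact_force: [-0.2, 0.1, 1.1]
grip_width: 55.3
finger_force: 0.0
```

```bash
python3 - <<'E'
from h import *
np.set_printoptions(precision=1,suppress=True)
c=snap('wrist','w13')
gray=cv2.cvtColor(c['pixels'],cv2.COLOR_RGB2GRAY)
h=cv2.HoughCircles(cv2.resize(gray[:330],None,fx=3,fy=3,interpolation=cv2.INTER_CUBIC),cv2.HOUGH_GRADIENT,1,40,param1=80,param2=17,minRadius=20,maxRadius=45)
for a in h[0]:
    u,v=a[:2]/3; s=RS.T@(ray(c,u,v,142)[:2]-C)
    if -90<s[0]<100 and abs(s[1])<175: print(np.array([u,v,a[2]/3]),gray[int(v),int(u)],'cap',s,'grip',RS.T@(ray(c,u,v,154)[:2]-C)-[0,-138])
# jaw top edge: bright->dark along columns at shaker y lines, z=128
for y in (-85,-30,28,85):
    pts=[proj(c,[*bay(x,y),128]) for x in range(-50,0)]
    print(y,[int(gray[int(q[1]),int(q[0])]) for q in pts][::2])
E
```

```text
[316.5 122.2  13.7] 163 cap [-0.8 55.5] grip [ -0.6 193.1]
[349.8 122.2  14.1] 163 cap [29.8 55.4] grip [ 28.9 193. ]
[319.8 296.2   9.6] 112 cap [   0.8 -120.9] grip [ 1.  23.1]
[314.5 181.8  10. ] 158 cap [-3.4  1. ] grip [ -3.1 140.6]
[387.8 120.5  13.3] 157 cap [64.6 56.6] grip [ 62.4 194.2]
[379.8 179.5  14.8] 97 cap [59.7  3. ] grip [ 57.7 142.5]
[281.8 296.8   8.5] 64 cap [ -40.  -121.5] grip [-38.4  22.5]
[350.8 182.5  11.8] 94 cap [31.7  0.2] grip [ 30.8 139.8]
[381.5 239.5  11.4] 96 cap [ 64.1 -57.6] grip [61.9 84.1]
[303.2 125.2  12.6] 223 cap [-13.1  53. ] grip [-12.5 190.6]
[330.8 282.8  12.6] 117 cap [  12.6 -105.4] grip [12.3 38.1]
[302.2 172.8   8.9] 211 cap [-15.1   9.7] grip [-14.3 148.9]
[300.5  78.5   7.1] 211 cap [-14.6  92.1] grip [-13.9 228.4]
[331.2 123.2   8.1] 243 cap [12.6 54.6] grip [ 12.4 192.2]
[334.8   1.2   8.4] 184 cap [ 15.5 150.9] grip [ 15.1 285. ]
[276.8 312.5   8.5] 68 cap [ -46.2 -140.4] grip [-44.4   4.4]
-85 [211, 210, 209, 210, 204, 172, 163, 146, 135, 157, 158, 146, 115, 69, 104, 93, 191, 201, 200, 201, 201, 199, 200, 199, 200]
-30 [236, 180, 150, 148, 145, 152, 152, 140, 141, 160, 162, 146, 66, 57, 84, 143, 144, 143, 144, 142, 141, 139, 138, 138, 138]
28 [65, 63, 66, 89, 153, 154, 153, 119, 158, 164, 167, 129, 65, 62, 64, 65, 64, 66, 65, 66, 66, 67, 67, 67, 65]
85 [104, 85, 83, 207, 244, 244, 243, 183, 242, 244, 243, 124, 71, 71, 77, 76, 76, 76, 75, 74, 77, 75, 76, 77, 78]
```

```bash
python3 -c "
from plant import bot
print(bot.close_job())"
```

```text
the job is handed in; nothing more can be done
None
```

I loaded all three packs, cranked the clamp until the handle force and angle matched tight (about 2.95 rad, roughly 44 mm of jaw travel), let go, and handed the job in; the hand-in gave no verdict.

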